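# Ballast and read a sprung pull bench

### The job

Ballast the spring bench by nesting all the loose aluminium cups, upright, into one stack in the cup fixed on its end. Then take two readings: pull the black sprung tab out until its pointer is level with the nearer steel clip and hold it there for about two seconds, ease it back home without letting it snap, and push the counter's plunger fully down; then do the same at the farther clip. Finish with the cups still stacked, the tab home and the plunger up, and leave the other things on the desk where they are.

Things in the scene. Friction and masses are not known exactly. Their poses are not given: they have to be found in the camera images.
- bench: Fixed grey spring bench, base plate 366 x 84 x 10 mm; origin at the centre of its underside. Its +x axis is the direction in which the tab is pulled; on the plate lie the fixed cup (at x = -145 mm), the aluminium spring case (x -112 to -5 mm, 46 mm wide, top 32 mm above the desk), a white scale with ticks every 10 mm (x -3 to 177 mm, top at 14 mm) and, along the plate's -y edge, the two clips.
- tab (a joint): Travel of the sprung tab out of its case, m: 0 home, grows as it is pulled along the bench's +x, stop at 0.118. The spring pulls back with 2 N at home rising 0.6 N per 10 mm to 9 N, and the slide is damped (15 N s/m); it does not stay where it is left.
- tab_top (a point): Centre of the top face of the tab, 78 mm above the desk. The tab is an upright black plate 14 mm thick along the pull, 36 mm wide across it, its grippable part 18 to 78 mm above the desk; at home its centre is 40 mm in front of the case (bench x = 35 mm).
- tab_pointer (a point): Tip of the small steel pointer that sticks out of the tab's -y side (bench frame), in the middle of the tab's thickness, 20 mm above the desk. It must come level (same bench x) with a clip.
- near_clip: Fixed steel clip, a 5 mm thick, 12 mm wide, 22 mm high blade standing on the bench's plate, its origin at the foot (10 mm above the desk) in the middle of its thickness, bench y = -39 mm; axes parallel to the bench's. The nearer mark, at 35 to 55 mm of tab travel.
- far_clip: The same sort of clip; the farther mark, at 80 to 105 mm of tab travel.
- seat_cup: The cup fixed on the bench's plate, of the same shape as the loose ones, mouth up; origin at the centre of its underside, 10 mm above the desk.
- cup1: Loose aluminium cup (two to four of the four are present, all alike), about 200 g, upright, mouth up along +z; origin at the centre of its underside. 62 mm high; outside diameter 39 mm at the foot, widening to 68 mm at 54 mm height, then straight up to the rim; wall 2.5 mm, solid floor 25 mm thick, so that each cup nested in another stands 25 mm higher than it.
- cup2: Loose aluminium cup (two to four of the four are present, all alike), about 200 g, upright, mouth up along +z; origin at the centre of its underside. 62 mm high; outside diameter 39 mm at the foot, widening to 68 mm at 54 mm height, then straight up to the rim; wall 2.5 mm, solid floor 25 mm thick, so that each cup nested in another stands 25 mm higher than it.
- cup3: Loose aluminium cup (two to four of the four are present, all alike), about 200 g, upright, mouth up along +z; origin at the centre of its underside. 62 mm high; outside diameter 39 mm at the foot, widening to 68 mm at 54 mm height, then straight up to the rim; wall 2.5 mm, solid floor 25 mm thick, so that each cup nested in another stands 25 mm higher than it.
- cup4: Loose aluminium cup (two to four of the four are present, all alike), about 200 g, upright, mouth up along +z; origin at the centre of its underside. 62 mm high; outside diameter 39 mm at the foot, widening to 68 mm at 54 mm height, then straight up to the rim; wall 2.5 mm, solid floor 25 mm thick, so that each cup nested in another stands 25 mm higher than it.
- counter: Fixed black reading counter, 70 x 70 x 36 mm, origin at the centre of its underside; a plunger stands on its top, 8 mm towards its +x side.
- plunger (a joint): Depth of the plunger, m: 0 up, 0.014 fully down (hard stop). Sprung: 3 N at the start to 8.4 N fully down; it comes up by itself.
- plunger_top (a point): Centre of the top of the plunger's grey cap (30 mm diameter), 64 mm above the desk when up. It is pressed straight down.
- calculator: Bystander: fixed grey desk calculator, 120 x 70 x 13 mm.
- mug: Bystander: white ceramic mug, 80 mm diameter, 90 mm high, handle to its +y; origin at the centre of its underside.
- sharpener: Bystander: small black plastic pencil sharpener, 28 x 18 x 14 mm.
- eraser: Bystander: white eraser, 45 x 20 x 12 mm.
- stapler: Bystander: black and dark steel stapler, 130 x 30 x 42 mm, long along its x.
Things that resemble listed ones, but are neither listed nor needed, are in the scene too. Leave any pink look-alike of the cup1 alone. Leave any orange look-alike of the cup2 alone.

How it is judged:
By the outcome, as a careful person would: the job done as asked, in the order asked, and still so for the second after the job is handed in, with the robot touching nothing.
Of cup1, cup2, cup3, cup4 only 2 to 4 are there at a start; the rules pass over those that are not, and their reading is None.
At some moment in a run one of cup1, cup2, cup3, cup4 may be knocked a few centimetres aside while the robot is not near it.
It also fails if it takes over 210 s, if anything falls off the work surface, if the arm or the gripper's body presses on something with over 40 N, if the wrist force passes 120 N, or if a joint passes its speed limit or range.

### The arm

A 6-joint arm with a two-finger parallel gripper is mounted at the origin on the work surface. World frame = base frame: x ahead of the robot, y to its left, z up, the work surface at z = 0. Lengths are in m, angles in rad, forces in N, time in s.
With the tool pointing down it reaches from about 0.25 to 0.85 m from the base axis. Payload 12.5 kg.
Tool frame: the origin (TCP) lies between the finger pads; the fingertips stand 14 mm ahead of it and the grasp point (between the pads) lies 5 mm behind it; z points along the fingers, y is the line along which they close (so a half turn about z gives the same grasp; the last joint's range is limited). The gripper opens to 93 mm and grips with 3 to 60 N. Pads are 15 mm wide; open, the fingers measure 128 mm over their backs; the gripper's body (75 mm by 188 mm) begins 65 mm behind the grasp point.
Start: joints at [1.225, 0.351, 1.652, -0, 1.139, -0.085], TCP at [0.142, 0.531, 0.233] pointing down, gripper open.
Joint ranges: [-2.75, 2.75], [-0.79, 2.1], [0.01, 2.65], [-1.57, 4.71], [0.07, 3.14], [-2.87, 2.87]. Speed limits (rad/s): [2.22, 2.22, 2.79, 3.14, 3.14, 3.14].

### API

Orientations are given as a unit quaternion [w, x, y, z].
In Python, from plant import arm gives the robot as it stands.
- The arm moves only by the shell command python3 -m inch 'ROWS' [OPENING] [FORCE]. ROWS is JSON, a list of rows, each an object with "travel": the shift along the tool's x, y, z as a fraction of full scale, a list of three; "spin": the turn about the tool's z as a fraction of full scale. A call has exactly 10 rows; each row is the pose to reach, as a shift and turn from the pose commanded when the call began, along the tool's axes at that moment, turning the shorter way round; what a row does not reach only later rows make up. Full scale, the value 1, is 0.1 m for a shift and 180 degrees for a turn. A row lasts 1/8 s, in which the tool goes at most 62.5 mm and 10.7 degrees, less where a joint would pass 70% of its speed; a pose out of reach is approached as far as the arm can. A call with a number of a shift or a turn outside -1 to 1 is refused whole. A call with a gripper value outside its range is refused whole. OPENING is the opening, from -1 (shut) to 1 (fully open), set as the call begins (- or left out, the last holds). The fingers move at their own pace and stop on an object; FORCE is the grip in N (left out, the last holds). Time passes only in rows, so rows that repeat a pose let the fingers close, or fill a call up. It gives the time, the measured TCP pose, the force, the opening and the grip force at its end, in the units of the state.
- arm.read_state(): the state, without advancing time (a new reading comes with each control period).
- arm.get_image(name): name is "side" or "top"; returns the picture (480x640x3 uint8, red, green, blue); there is no depth.
- arm.get_calibration(name): a dict with "mtx" (3x3 intrinsics, pixels), "R" (3x3) and "t" (3): a world point X has camera coordinates R X + t. Camera axes: x right, y down, z forward; pixel columns grow to the right and rows downward; lengths in m; the calibration is good to about 2 mm. A picture is of the moment at which its call begins. get_calibration takes no time and is no camera call.
- arm.job_done(): hands the job in; it is judged then, once.
The state is a dict: "t": time; "joint_positions": joint angles; "joint_velocities": joint speeds; "joint_efforts": joint torques, N m; "eef_pos": TCP position; "ee_rot": TCP orientation; "force": force on the tool from outside, world axes, zero at the start; "torque": the same for the moment, N m; "grip_width": opening from 0.0 (shut) to 1.0 (fully open); "grip_force": force on a finger pad.
Only numpy, scipy, OpenCV 4.12 (cv2) and the standard library are available. Lean on these libraries where they do the work, as an engineer would, in place of code of your own. Each camera call takes 0.05 s, during which the arm holds its last target. There are 200 camera calls.

## Working session

There is one attempt and no reset: what is moved stays moved. The work goes in short steps, Python scripts to look and compute and a shell command to move; the robot and the scene stay as the last step left them, time stands still between calls to the robot, and variables do not carry over. Pictures are saved under pics/ and viewed, at most 14 in all, crops included, and the job is handed in when it is done.

```bash
ls; mkdir -p pics; python3 - <<'E'
from plant import arm
import cv2,numpy as np
for n in("side","top"):
    cv2.imwrite(f"pics/{n}0.png",arm.get_image(n)[:,:,::-1])
    c=arm.get_calibration(n);print(n,np.round(c["mtx"],1).tolist(),np.round(c["R"],3).tolist(),np.round(c["t"],3).tolist())
print(arm.read_state())
E
```

```text
pics
side [[472.8, 0.0, 325.0], [0.0, 472.8, 245.0], [0.0, 0.0, 1.0]] [[-0.935, -0.353, -0.011], [-0.231, 0.635, -0.738], [0.267, -0.687, -0.675]] [0.508, 0.196, 0.803]
top [[509.6, 0.0, 320.5], [0.0, 509.6, 241.3], [0.0, 0.0, 1.0]] [[-0.007, -1.0, -0.014], [-0.997, 0.008, -0.08], [0.08, 0.013, -0.997]] [0.023, 0.547, 1.095]
{'t': 0.1, 'joint_positions': array([ 1.22541634e+00,  3.51152659e-01,  1.65232835e+00, -2.24838520e-06,
        1.13910299e+00, -8.46025559e-02]), 'joint_velocities': array([ 0.00061757, -0.00235848, -0.00057038, -0.00018908,  0.00153403,
       -0.00081976]), 'joint_efforts': array([-7.14087291e-04, -4.98025954e+01, -2.85704452e+01,  7.00087636e-02,
        2.38878356e-02, -4.18803825e-05]), 'eef_pos': array([0.14168897, 0.5311446 , 0.23218359]), 'ee_rot': array([-1.04749043e-04,  1.30019084e-01,  9.91511368e-01, -4.84479680e-04]), 'force': array([0.15790351, 0.74195102, 0.31250007]), 'torque': array([-0.02377508,  0.03849549,  0.00466437]), 'grip_force': 0.0, 'grip_width': 1.0004977279323988}
```

View pics/side0.png

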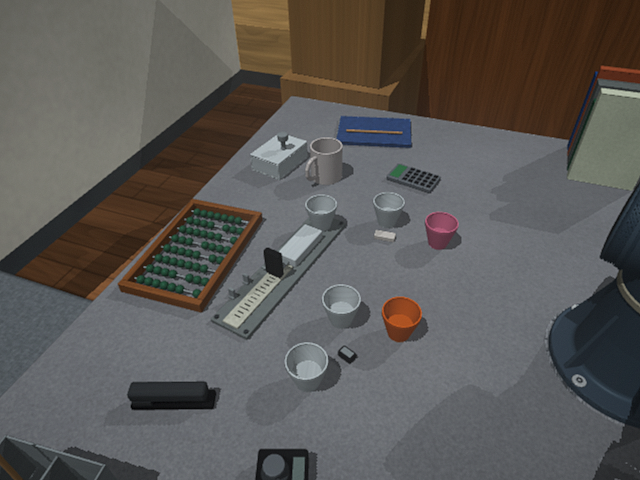

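View pics/top0.png

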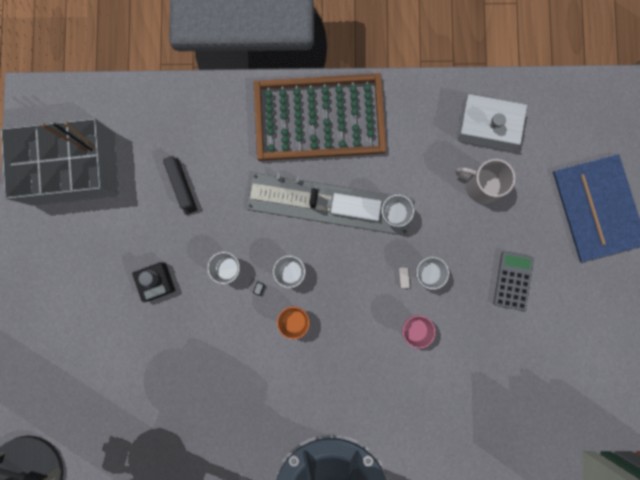

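The top view shows three plain aluminium cups at (224,268), (290,272) and (433,274). The seat cup is at (397,211) and the tab at (315,198). Look-alikes to avoid:
- **Orange cup:** (293,322).
- **Pink cup:** (420,332).
- **White box with a knob:** (497,120). The counter is the black box at (153,282).

Next I'll check this choice in close crops.

```bash
cat > h.py <<'E'
from plant import arm
import cv2,numpy as np
from scipy.spatial.transform import Rotation as Ro
C={n:arm.get_calibration(n) for n in("side","top")}
for c in C.values():
    for k in c:c[k]=np.array(c[k],float)
def P(n):c=C[n];return c["mtx"]@np.c_[c["R"],c["t"]]
def proj(n,X):
    p=P(n)@np.append(X,1);return p[:2]/p[2]
def tri(ps,pt):
    X=cv2.triangulatePoints(P("side"),P("top"),np.array(ps,float),np.array(pt,float))[:,0];return X[:3]/X[3]
def plane(n,p,z):
    c=C[n];d=c["R"].T@np.linalg.inv(c["mtx"])@np.array([*p,1.]);o=-c["R"].T@c["t"];return o+d*(z-o[2])/d[2]
def crop(n,box,k,name):
    im=arm.get_image(n)[:,:,::-1];x0,y0,x1,y1=box
    cv2.imwrite(f"pics/{name}.png",cv2.resize(im[y0:y1,x0:x1],None,fx=k,fy=k,interpolation=cv2.INTER_CUBIC))
def to(xyz,yaw=None):
    """shift from measured pose to TCP target in tool axes /0.1m; yaw=world angle (deg) of tool y line -> spin"""
    s=arm.read_state();w,x,y,z=s["ee_rot"];R=Ro.from_quat([x,y,z,w]).as_matrix()
    t=R.T@(np.array(xyz)-s["eef_pos"])/0.1
    cur=np.degrees(np.arctan2(R[1,1],R[0,1]))
    sp=None if yaw is None else ((cur-yaw+90)%180-90)/180   # tool z down: +spin lowers world yaw
    print("travel",np.round(t,3),"spin",sp and round(sp,4),"yaw",round(cur,2),"eef",np.round(s["eef_pos"],4),"F",np.round(s["force"],1),"gw",round(s["grip_width"],3),"gf",round(s["grip_force"],1),"tilt",np.round(R[:,2],3),"q6",round(s["joint_positions"][5],2),"t",round(s["t"],2))
E
python3 - <<'E'
from h import *
crop("top",(130,165,450,305),2.5,"topc")
crop("side",(180,180,430,400),3.0-0.4,"sidec")
E
```

```text
(no output)
```

View pics/topc.png

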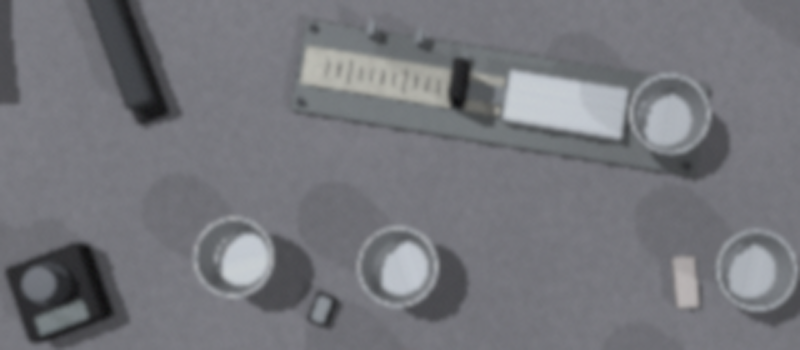

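View pics/sidec.png

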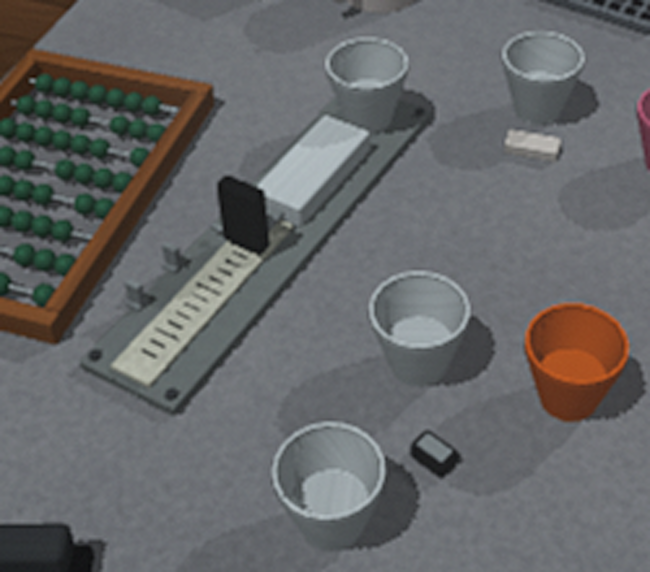

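The close crops confirm three aluminium cups with mouths up and the black tab at top-crop (459,80). The clips are at top-crop (422,36) for the near one and (373,25) for the far one. The black counter has a grey cap at (42,285). Next is triangulation.

```bash
python3 - <<'E'
from h import *
T=lambda x,y:(x/2.5+130,y/2.5+165)
S=lambda x,y:(x/2.6+180,y/2.6+180)
def show(n,s,t,z):
    X=tri(s,t);print(n,"tri",np.round(X,4),"top@z",np.round(plane("top",t,z),4),"side@z",np.round(plane("side",s,z),4));return plane("top",t,z)
show("A",S(329,470),T(235,258),.062)
show("B",S(420,314),T(398,267),.062)
show("D",S(543,63),T(757,271),.062)
seat=show("seat",S(367,68),T(669,114),.072)
show("cap",(273,464),T(42,285),.064)
tab=show("tabtop",S(244,187),T(459,82),.078)
n=show("near",S(174,248),T(422,33),.032); f=show("far",S(136,284),T(373,22),.032)
# plate corners z=.010 from the top
pc=[plane("top",T(*p),.010) for p in [(305,20),(295,109),(712,87),(700,172)]]
print(np.round(pc,4)); m=(np.array(pc[0])+pc[1])/2;k=(np.array(pc[2])+pc[3])/2;print("axis",np.degrees(np.arctan2(*(m-k)[:2][::-1])),np.linalg.norm(m-k),(m+k)/2)
u=tab-seat;print("axis tab-seat",np.degrees(np.arctan2(u[1],u[0])),np.linalg.norm(u[:2]))
E
```

```text
A tri [0.4892 0.223  0.0584] top@z [0.4887 0.2221 0.062 ] side@z [0.4885 0.2252 0.062 ]
B tri [0.48   0.0849 0.0548] top@z [0.4802 0.0844 0.062 ] side@z [0.4778 0.0907 0.062 ]
D tri [ 0.4749 -0.2193  0.0507] top@z [ 0.4747 -0.2169  0.062 ] side@z [ 0.4719 -0.2047  0.062 ]
seat tri [ 0.6074 -0.1456  0.0641] top@z [ 0.6067 -0.1444  0.072 ] side@z [ 0.603  -0.1363  0.072 ]
cap tri [0.4684 0.3862 0.061 ] top@z [0.4671 0.3846 0.064 ] side@z [0.4691 0.3876 0.064 ]
tabtop tri [0.6347 0.0318 0.0764] top@z [0.6344 0.0317 0.078 ] side@z [0.6338 0.0333 0.078 ]
near tri [0.6847 0.0646 0.0268] top@z [0.6859 0.0652 0.032 ] side@z [0.6791 0.0683 0.032 ]
far tri [0.6941 0.1075 0.0278] top@z [0.6961 0.1083 0.032 ] side@z [0.6881 0.11   0.032 ]
[[ 0.7032  0.1715  0.01  ]
 [ 0.6227  0.1801  0.01  ]
 [ 0.6393 -0.1917  0.01  ]
 [ 0.5634 -0.1794  0.01  ]]
axis 80.31413956727532 0.36657715332979524 [ 0.63215058 -0.00487079  0.01      ]
axis tab-seat 81.051105517065 0.17827455310911886
```

```bash
python3 - <<'E'
from h import *
to((.4887,.2226,.16),80.5)
E
```

```text
travel [-4.148 -2.087  0.724] spin -0.0302 yaw 75.06 eef [0.1418 0.5312 0.2323] F [ 0.   0.2 -0.4] gw 1.003 gf 0.0 tilt [-0.    -0.001 -1.   ] q6 -0.08 t 0.2
```

```bash

python3 -m inch '[{"travel":[-0.1,-0.05,0.0],"spin":0},{"travel":[-0.2,-0.1,0.0],"spin":0},{"travel":[-0.3,-0.15,0],"spin":0},{"travel":[-0.4,-0.2,0],"spin":0},{"travel":[-0.5,-0.25,0],"spin":0},{"travel":[-0.6,-0.3,0],"spin":0},{"travel":[-0.7,-0.35,0],"spin":0},{"travel":[-0.8,-0.4,0],"spin":0},{"travel":[-0.9,-0.45,0],"spin":0},{"travel":[-1,-0.5,0],"spin":0}]' 1 20
python3 -m inch '[{"travel":[-0.15,-0.075,0.0],"spin":0},{"travel":[-0.3,-0.15,0.0],"spin":0},{"travel":[-0.45,-0.225,0],"spin":0},{"travel":[-0.6,-0.3,0],"spin":0},{"travel":[-0.75,-0.375,0],"spin":0},{"travel":[-0.9,-0.45,0],"spin":0},{"travel":[-1,-0.5,0],"spin":0},{"travel":[-1,-0.5,0],"spin":0},{"travel":[-1,-0.5,0],"spin":0},{"travel":[-1,-0.5,0],"spin":0}]'
python3 -m inch '[{"travel":[-0.15,-0.075,0.0],"spin":0},{"travel":[-0.3,-0.15,0.0],"spin":0},{"travel":[-0.45,-0.225,0],"spin":0},{"travel":[-0.6,-0.3,0],"spin":0},{"travel":[-0.75,-0.375,0],"spin":0},{"travel":[-0.9,-0.45,0],"spin":0},{"travel":[-1,-0.5,0],"spin":0},{"travel":[-1,-0.5,0],"spin":0},{"travel":[-1,-0.5,0],"spin":0},{"travel":[-1,-0.5,0],"spin":0}]'
python3 -m inch '[{"travel":[-0.15,-0.075,0.0],"spin":0},{"travel":[-0.3,-0.15,0.0],"spin":0},{"travel":[-0.45,-0.225,0],"spin":0},{"travel":[-0.6,-0.3,0],"spin":0},{"travel":[-0.75,-0.375,0],"spin":-0.03},{"travel":[-0.9,-0.45,0],"spin":-0.03},{"travel":[-1,-0.5,0],"spin":-0.03},{"travel":[-1,-0.5,0],"spin":-0.03},{"travel":[-1,-0.5,0],"spin":-0.03},{"travel":[-1,-0.5,0],"spin":-0.03}]'
python3 - <<'E'
from h import *
to((.4887,.2226,.14),80.5)
im=arm.get_image("top")[:,:,::-1];cv2.imwrite("pics/t1.png",im)
E
```

```text
t: 1.45
eef_pos: [0.226, 0.4568, 0.2326]
ee_rot: [0.0, 0.13, 0.992, -0.0]
force: [0.2, 0.0, 0.2]
grip_width: 1.002
grip_force: 0.0
t: 2.7
eef_pos: [0.3089, 0.3835, 0.2326]
ee_rot: [-0.0, 0.13, 0.992, -0.0]
force: [-0.2, 0.1, 0.9]
grip_width: 1.0
grip_force: 0.0
t: 3.95
eef_pos: [0.3927, 0.3094, 0.2327]
ee_rot: [-0.0, 0.13, 0.992, 0.0]
force: [0.3, 0.3, 0.1]
grip_width: 0.999
grip_force: 0.0
t: 5.2
eef_pos: [0.4764, 0.2354, 0.2327]
ee_rot: [-0.0, 0.083, 0.997, 0.0]
force: [0.9, 0.8, -0.8]
grip_width: 0.999
grip_force: 0.0
travel [-0.142 -0.105  0.927] spin -0.0001 yaw 80.48 eef [0.4764 0.2354 0.2327] F [ 0.9  0.8 -0.8] gw 0.999 gf 0.0 tilt [-0.  0. -1.] q6 -1.03 t 5.2
```

```bash

python3 -m inch '[{"travel":[-0.07,-0.05,0.1],"spin":0},{"travel":[-0.142,-0.105,0.2],"spin":0},{"travel":[-0.142,-0.105,0.35],"spin":0},{"travel":[-0.142,-0.105,0.5],"spin":0},{"travel":[-0.142,-0.105,0.65],"spin":0},{"travel":[-0.142,-0.105,0.8],"spin":0},{"travel":[-0.142,-0.105,0.9],"spin":0},{"travel":[-0.142,-0.105,0.95],"spin":0},{"travel":[-0.142,-0.105,0.95],"spin":0},{"travel":[-0.142,-0.105,0.95],"spin":0}]'
python3 - <<'E'
from h import *
to((.4887,.2226,.054),80.5)
im=arm.get_image("side");im2=arm.get_image("top")
out=np.vstack([cv2.resize(im[260:420,220:420],(800,640))[:,:,::-1][:300] if 0 else cv2.resize(im[270:410,220:420],(600,420))[:,:,::-1]])
cv2.imwrite("pics/s1.png",out)
g=cv2.medianBlur(cv2.cvtColor(im2,cv2.COLOR_RGB2GRAY),3)
c=cv2.HoughCircles(cv2.resize(g,None,fx=3,fy=3,interpolation=cv2.INTER_CUBIC),cv2.HOUGH_GRADIENT,1,60,param1=80,param2=22,minRadius=44,maxRadius=56)
for x,y,r in c[0]/3: 
    if 180<y<300: print(round(x,1),round(y,1),round(r,1),np.round(plane("top",(x,y),.062),4))
E
```

```text
t: 6.5
eef_pos: [0.4892, 0.2224, 0.1381]
ee_rot: [0.0, 0.083, 0.997, 0.0]
force: [0.2, 0.1, 0.4]
grip_width: 1.001
grip_force: 0.0
travel [0.006 0.001 0.841] spin -0.0002 yaw 80.46 eef [0.4892 0.2224 0.1381] F [0.2 0.1 0.4] gw 1.001 gf 0.0 tilt [ 0.001  0.    -1.   ] q6 -1.06 t 6.5
397.8 210.2 16.6 [ 0.609  -0.1463  0.062 ]
432.5 273.2 17.0 [ 0.4752 -0.2163  0.062 ]
```

View pics/s1.png

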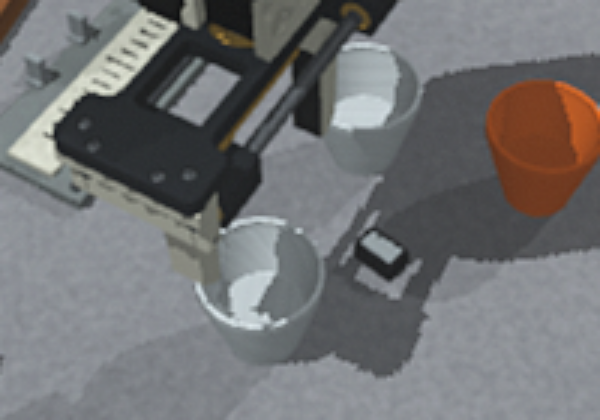

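The fingers are above cup A on either side of its rim, with the left finger at crop (190,260). I'll go down and close.

```bash

python3 -m inch '[{"travel":[0.006,0,0.15],"spin":0},{"travel":[0.006,0,0.3],"spin":0},{"travel":[0.006,0,0.45],"spin":0},{"travel":[0.006,0,0.6],"spin":0},{"travel":[0.006,0,0.75],"spin":0},{"travel":[0.006,0,0.82],"spin":0},{"travel":[0.006,0,0.84],"spin":0},{"travel":[0.006,0,0.84],"spin":0},{"travel":[0.006,0,0.84],"spin":0},{"travel":[0.006,0,0.84],"spin":0}]'
python3 -m inch '[{"travel":[0,0,0],"spin":0},{"travel":[0,0,0],"spin":0},{"travel":[0,0,0],"spin":0},{"travel":[0,0,0],"spin":0},{"travel":[0,0,0],"spin":0},{"travel":[0,0,0],"spin":0},{"travel":[0,0,0],"spin":0},{"travel":[0,0,0],"spin":0},{"travel":[0,0,0],"spin":0},{"travel":[0,0,0],"spin":0}]' -1 20
python3 -m inch '[{"travel":[0,0,-0.05],"spin":0},{"travel":[0,0,-0.1],"spin":0},{"travel":[0,0,-0.2],"spin":0},{"travel":[0,0,-0.3],"spin":0},{"travel":[0,0,-0.4],"spin":0},{"travel":[0,0,-0.5],"spin":0},{"travel":[0,0,-0.6],"spin":0},{"travel":[0,0,-0.7],"spin":0},{"travel":[0,0,-0.8],"spin":0},{"travel":[0,0,-0.9],"spin":0}]'
python3 - <<'E'
from h import *
to((.6075,-.1448,.175),80.5)
E
```

```text
t: 7.85
eef_pos: [0.4885, 0.2225, 0.054]
ee_rot: [0.0, 0.083, 0.997, 0.0]
force: [0.1, 0.1, 0.4]
grip_width: 1.0
grip_force: 0.0
t: 9.1
eef_pos: [0.4885, 0.2225, 0.0537]
ee_rot: [0.0, 0.083, 0.997, 0.0]
force: [0.6, 1.4, 1.2]
grip_width: 0.719
grip_force: 19.8
t: 10.35
eef_pos: [0.4883, 0.2224, 0.1443]
ee_rot: [-0.0, 0.083, 0.997, -0.0]
force: [-0.2, -0.2, -2.0]
grip_width: 0.715
grip_force: 19.8
travel [-1.784 -3.424 -0.307] spin -0.0002 yaw 80.46 eef [0.4883 0.2224 0.1443] F [-0.2 -0.2 -2. ] gw 0.715 gf 19.8 tilt [-0. -0. -1.] q6 -1.06 t 10.35
```

```bash

python3 -m inch '[{"travel":[-0.02,-0.03,-0.05],"spin":0},{"travel":[-0.06,-0.11,-0.1],"spin":0},{"travel":[-0.11,-0.21,-0.15],"spin":0},{"travel":[-0.16,-0.31,-0.2],"spin":0},{"travel":[-0.21,-0.41,-0.25],"spin":0},{"travel":[-0.26,-0.51,-0.3],"spin":0},{"travel":[-0.31,-0.61,-0.3],"spin":0},{"travel":[-0.37,-0.71,-0.3],"spin":0},{"travel":[-0.42,-0.81,-0.3],"spin":0},{"travel":[-0.48,-0.91,-0.3],"spin":0}]'
python3 -m inch '[{"travel":[-0.05,-0.1,0],"spin":0},{"travel":[-0.1,-0.2,0],"spin":0},{"travel":[-0.15,-0.3,0],"spin":0},{"travel":[-0.21,-0.4,0],"spin":0},{"travel":[-0.26,-0.5,0],"spin":0},{"travel":[-0.31,-0.6,0],"spin":0},{"travel":[-0.36,-0.7,0],"spin":0},{"travel":[-0.42,-0.8,0],"spin":0},{"travel":[-0.47,-0.9,0],"spin":0},{"travel":[-0.52,-1.0,0],"spin":0}]'
python3 -m inch '[{"travel":[-0.05,-0.1,0],"spin":0},{"travel":[-0.1,-0.2,0],"spin":0},{"travel":[-0.15,-0.3,0],"spin":0},{"travel":[-0.21,-0.4,0],"spin":0},{"travel":[-0.26,-0.5,0],"spin":0},{"travel":[-0.31,-0.6,0],"spin":0},{"travel":[-0.36,-0.7,0],"spin":0},{"travel":[-0.42,-0.8,0],"spin":0},{"travel":[-0.47,-0.9,0],"spin":0},{"travel":[-0.52,-1.0,0],"spin":0}]'
python3 -m inch '[{"travel":[-0.03,-0.06,0],"spin":0},{"travel":[-0.06,-0.12,0],"spin":0},{"travel":[-0.1,-0.2,0],"spin":0},{"travel":[-0.14,-0.28,0],"spin":0},{"travel":[-0.18,-0.36,0],"spin":0},{"travel":[-0.21,-0.42,0],"spin":0},{"travel":[-0.24,-0.47,0],"spin":0},{"travel":[-0.26,-0.5,0],"spin":0},{"travel":[-0.26,-0.51,0],"spin":0},{"travel":[-0.26,-0.51,0],"spin":0}]'
python3 - <<'E'
from h import *
to((.6075,-.1448,.089),80.5)
crop("side",(250,120,410,240),4,"s2")
E
```

```text
t: 11.6
eef_pos: [0.5208, 0.124, 0.1735]
ee_rot: [-0.0, 0.083, 0.997, -0.0]
force: [-0.2, -0.8, -1.6]
grip_width: 0.715
grip_force: 19.8
t: 12.85
eef_pos: [0.5555, 0.0168, 0.1736]
ee_rot: [-0.0, 0.083, 0.997, 0.0]
force: [0.0, 0.3, -0.9]
grip_width: 0.717
grip_force: 19.8
t: 14.1
eef_pos: [0.5902, -0.0905, 0.1736]
ee_rot: [-0.0, 0.083, 0.997, 0.0]
force: [0.7, -0.2, -1.6]
grip_width: 0.717
grip_force: 19.8
t: 15.35
eef_pos: [0.6071, -0.1443, 0.1736]
ee_rot: [-0.0, 0.083, 0.997, 0.0]
force: [0.5, 0.1, -2.0]
grip_width: 0.716
grip_force: 19.8
travel [-0.005 -0.005  0.846] spin -0.0002 yaw 80.46 eef [ 0.6071 -0.1443  0.1736] F [ 0.5  0.1 -2. ] gw 0.716 gf 19.8 tilt [-0.  0. -1.] q6 -1.71 t 15.35
```

View pics/s2.png

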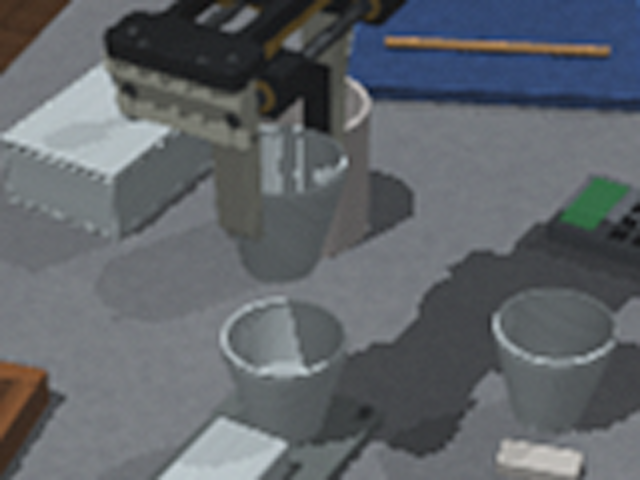

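The cup at crop (285,200) is held upright, directly above the seat cup at (283,340). I'll lower it and release.

```bash

python3 -m inch '[{"travel":[-0.005,-0.005,0.1],"spin":0},{"travel":[-0.005,-0.005,0.2],"spin":0},{"travel":[-0.005,-0.005,0.3],"spin":0},{"travel":[-0.005,-0.005,0.4],"spin":0},{"travel":[-0.005,-0.005,0.5],"spin":0},{"travel":[-0.005,-0.005,0.6],"spin":0},{"travel":[-0.005,-0.005,0.7],"spin":0},{"travel":[-0.005,-0.005,0.77],"spin":0},{"travel":[-0.005,-0.005,0.81],"spin":0},{"travel":[-0.005,-0.005,0.83],"spin":0}]'
python3 -m inch '[{"travel":[0,0,0.01],"spin":0},{"travel":[0,0,0.01],"spin":0},{"travel":[0,0,0.01],"spin":0},{"travel":[0,0,0.01],"spin":0},{"travel":[0,0,0.01],"spin":0},{"travel":[0,0,0.01],"spin":0},{"travel":[0,0,0.01],"spin":0},{"travel":[0,0,0.01],"spin":0},{"travel":[0,0,0.01],"spin":0},{"travel":[0,0,0.01],"spin":0}]'
python3 -m inch '[{"travel":[0,0,0],"spin":0},{"travel":[0,0,0],"spin":0},{"travel":[0,0,0],"spin":0},{"travel":[0,0,0],"spin":0},{"travel":[0,0,0],"spin":0},{"travel":[0,0,0],"spin":0},{"travel":[0,0,-0.05],"spin":0},{"travel":[0,0,-0.1],"spin":0},{"travel":[0,0,-0.2],"spin":0},{"travel":[0,0,-0.3],"spin":0}]' 1
python3 - <<'E'
from h import *
to((.480,.0846,.16),80.5)
E
```

```text
t: 16.65
eef_pos: [0.6077, -0.145, 0.0905]
ee_rot: [0.0, 0.083, 0.997, -0.0]
force: [0.4, -0.4, -1.2]
grip_width: 0.716
grip_force: 19.8
t: 17.9
eef_pos: [0.6076, -0.1449, 0.0896]
ee_rot: [-0.0, 0.083, 0.997, -0.0]
force: [0.5, 0.6, -2.5]
grip_width: 0.718
grip_force: 19.8
t: 19.15
eef_pos: [0.6078, -0.145, 0.1206]
ee_rot: [0.0, 0.083, 0.997, -0.0]
force: [0.3, -0.2, 0.1]
grip_width: 1.003
grip_force: 0.0
travel [ 1.64   2.052 -0.395] spin -0.0002 yaw 80.46 eef [ 0.6078 -0.145   0.1206] F [ 0.3 -0.2  0.1] gw 1.003 gf 0.0 tilt [ 0. -0. -1.] q6 -1.71 t 19.15
```

```bash
cat >> h.py <<'E'
def circ(z=.062):
    im2=arm.get_image("top")
    g=cv2.medianBlur(cv2.cvtColor(im2,cv2.COLOR_RGB2GRAY),3)
    c=cv2.HoughCircles(cv2.resize(g,None,fx=3,fy=3,interpolation=cv2.INTER_CUBIC),cv2.HOUGH_GRADIENT,1,60,param1=80,param2=20,minRadius=44,maxRadius=60)
    for x,y,r in c[0]/3:
        if 170<y<345: print(round(x,1),round(y,1),round(r,1),np.round(plane("top",(x,y),z),4), im2[int(y),int(x)])
E
python3 -c "
from h import *
circ()"
```

```text
496.2 177.5 19.4 [ 0.6772 -0.3561  0.062 ] [131 126 128]
290.2 272.2 15.2 [0.4794 0.0824 0.062 ] [220 223 228]
293.8 322.8 15.5 [0.3737 0.0749 0.062 ] [213 121  66]
```

```bash

python3 -m inch '[{"travel":[0.05,0.05,-0.15],"spin":0},{"travel":[0.13,0.15,-0.3],"spin":0},{"travel":[0.22,0.27,-0.3],"spin":0},{"travel":[0.31,0.39,-0.3],"spin":0},{"travel":[0.4,0.5,-0.3],"spin":0},{"travel":[0.5,0.62,-0.3],"spin":0},{"travel":[0.59,0.74,-0.3],"spin":0},{"travel":[0.68,0.85,-0.3],"spin":0},{"travel":[0.77,0.96,-0.3],"spin":0},{"travel":[0.8,1.0,-0.3],"spin":0}]'
python3 -m inch '[{"travel":[0.09,0.12,0],"spin":0},{"travel":[0.19,0.24,0],"spin":0},{"travel":[0.28,0.35,0],"spin":0},{"travel":[0.37,0.46,0],"spin":0},{"travel":[0.46,0.57,0],"spin":0},{"travel":[0.55,0.69,0],"spin":0},{"travel":[0.65,0.81,0],"spin":0},{"travel":[0.73,0.92,0],"spin":0},{"travel":[0.8,1.0,0],"spin":0},{"travel":[0.8,1.0,0],"spin":0}]'
python3 - <<'E'
from h import *
to((.4799,.084,.054),80.5)
circ()
E
```

```text
t: 20.45
eef_pos: [0.5449, -0.0323, 0.1497]
ee_rot: [-0.0, 0.083, 0.997, 0.0]
force: [-0.0, -0.7, -0.0]
grip_width: 1.001
grip_force: 0.0
t: 21.7
eef_pos: [0.4827, 0.0794, 0.1497]
ee_rot: [-0.0, 0.083, 0.997, -0.0]
force: [0.1, -0.4, 0.5]
grip_width: 0.993
grip_force: 0.0
travel [0.035 0.041 0.957] spin 0.0001 yaw 80.51 eef [0.4827 0.0794 0.1497] F [ 0.1 -0.4  0.5] gw 0.993 gf 0.0 tilt [-0. -0. -1.] q6 -1.34 t 21.7
496.2 177.5 19.4 [ 0.6772 -0.3561  0.062 ] [122 118 119]
432.2 273.2 17.0 [ 0.4752 -0.2156  0.062 ] [195 200 208]
396.8 209.5 17.1 [ 0.6105 -0.1442  0.062 ] [193 199 205]
```

```bash

python3 -m inch '[{"travel":[0.035,0.041,0.1],"spin":0},{"travel":[0.035,0.041,0.25],"spin":0},{"travel":[0.035,0.041,0.4],"spin":0},{"travel":[0.035,0.041,0.55],"spin":0},{"travel":[0.035,0.041,0.7],"spin":0},{"travel":[0.035,0.041,0.82],"spin":0},{"travel":[0.035,0.041,0.9],"spin":0},{"travel":[0.035,0.041,0.955],"spin":0},{"travel":[0.035,0.041,0.955],"spin":0},{"travel":[0.035,0.041,0.955],"spin":0}]'
python3 -m inch '[{"travel":[0,0,0],"spin":0},{"travel":[0,0,0],"spin":0},{"travel":[0,0,0],"spin":0},{"travel":[0,0,0],"spin":0},{"travel":[0,0,0],"spin":0},{"travel":[0,0,0],"spin":0},{"travel":[0,0,0],"spin":0},{"travel":[0,0,0],"spin":0},{"travel":[0,0,0],"spin":0},{"travel":[0,0,0],"spin":0}]' -1 20
python3 -m inch '[{"travel":[0,0,-0.05],"spin":0},{"travel":[0,0,-0.15],"spin":0},{"travel":[0,0,-0.25],"spin":0},{"travel":[0,0,-0.35],"spin":0},{"travel":[0,0,-0.45],"spin":0},{"travel":[0,0,-0.55],"spin":0},{"travel":[0,0,-0.65],"spin":0},{"travel":[0,0,-0.75],"spin":0},{"travel":[0,0,-0.85],"spin":0},{"travel":[0,0,-1],"spin":0}]'
python3 - <<'E'
from h import *
to((.6075,-.1448,.195),80.5)
E
```

```text
t: 23.0
eef_pos: [0.4804, 0.0835, 0.0544]
ee_rot: [0.0, 0.083, 0.997, 0.0]
force: [0.4, 0.2, -0.3]
grip_width: 1.002
grip_force: 0.0
t: 24.25
eef_pos: [0.4803, 0.0835, 0.0542]
ee_rot: [0.0, 0.083, 0.997, 0.0]
force: [0.2, 2.4, 3.5]
grip_width: 0.723
grip_force: 20.0
t: 25.5
eef_pos: [0.48, 0.0834, 0.1548]
ee_rot: [-0.0, 0.083, 0.997, -0.0]
force: [0.7, 0.5, -2.5]
grip_width: 0.718
grip_force: 19.9
travel [-1.635 -2.039 -0.403] spin -0.0002 yaw 80.46 eef [0.48   0.0834 0.1548] F [ 0.7  0.5 -2.5] gw 0.718 gf 19.9 tilt [-0.001 -0.    -1.   ] q6 -1.33 t 25.5
```

```bash

python3 -m inch '[{"travel":[-0.02,-0.03,-0.1],"spin":0},{"travel":[-0.08,-0.1,-0.2],"spin":0},{"travel":[-0.16,-0.2,-0.3],"spin":0},{"travel":[-0.24,-0.3,-0.4],"spin":0},{"travel":[-0.32,-0.4,-0.4],"spin":0},{"travel":[-0.4,-0.5,-0.4],"spin":0},{"travel":[-0.48,-0.6,-0.4],"spin":0},{"travel":[-0.56,-0.7,-0.4],"spin":0},{"travel":[-0.64,-0.8,-0.4],"spin":0},{"travel":[-0.72,-0.9,-0.4],"spin":0}]'
python3 -m inch '[{"travel":[-0.08,-0.1,0],"spin":0},{"travel":[-0.16,-0.2,0],"spin":0},{"travel":[-0.24,-0.3,0],"spin":0},{"travel":[-0.32,-0.4,0],"spin":0},{"travel":[-0.4,-0.5,0],"spin":0},{"travel":[-0.48,-0.6,0],"spin":0},{"travel":[-0.56,-0.7,0],"spin":0},{"travel":[-0.64,-0.8,0],"spin":0},{"travel":[-0.72,-0.9,0],"spin":0},{"travel":[-0.78,-0.97,0],"spin":0}]'
python3 -m inch '[{"travel":[-0.05,-0.06,0],"spin":0},{"travel":[-0.09,-0.11,0],"spin":0},{"travel":[-0.12,-0.15,0],"spin":0},{"travel":[-0.135,-0.17,0],"spin":0},{"travel":[-0.135,-0.17,0],"spin":0},{"travel":[-0.135,-0.17,0.1],"spin":0},{"travel":[-0.135,-0.17,0.2],"spin":0},{"travel":[-0.135,-0.17,0.3],"spin":0},{"travel":[-0.135,-0.17,0.35],"spin":0},{"travel":[-0.135,-0.17,0.35],"spin":0}]'
python3 - <<'E'
from h import *
to((.6075,-.1448,.1145),80.5)
circ(.097)
E
```

```text
t: 26.75
eef_pos: [0.5367, -0.018, 0.1941]
ee_rot: [-0.0, 0.083, 0.997, -0.0]
force: [-0.6, 0.8, -2.3]
grip_width: 0.724
grip_force: 19.9
t: 28.0
eef_pos: [0.5975, -0.1266, 0.1941]
ee_rot: [-0.0, 0.083, 0.997, -0.0]
force: [-0.2, 0.1, -1.6]
grip_width: 0.723
grip_force: 19.9
t: 29.25
eef_pos: [0.6075, -0.1448, 0.1587]
ee_rot: [-0.0, 0.083, 0.997, 0.0]
force: [-0.4, -0.4, -1.9]
grip_width: 0.721
grip_force: 19.9
travel [-0.    -0.     0.442] spin -0.0002 yaw 80.46 eef [ 0.6075 -0.1448  0.1587] F [-0.4 -0.4 -1.9] gw 0.721 gf 19.9 tilt [-0.001  0.    -1.   ] q6 -1.71 t 29.25
496.2 177.8 19.4 [ 0.6693 -0.3443  0.097 ] [128 124 125]
292.8 322.8 14.9 [0.3765 0.0746 0.097 ] [211 119  65]
```

```bash

python3 -m inch '[{"travel":[0,0,0.08],"spin":0},{"travel":[0,0,0.16],"spin":0},{"travel":[0,0,0.24],"spin":0},{"travel":[0,0,0.31],"spin":0},{"travel":[0,0,0.37],"spin":0},{"travel":[0,0,0.41],"spin":0},{"travel":[0,0,0.43],"spin":0},{"travel":[0,0,0.44],"spin":0},{"travel":[0,0,0.44],"spin":0},{"travel":[0,0,0.44],"spin":0}]'
python3 -m inch '[{"travel":[0,0,0],"spin":0},{"travel":[0,0,0],"spin":0},{"travel":[0,0,0],"spin":0},{"travel":[0,0,0],"spin":0},{"travel":[0,0,0],"spin":0},{"travel":[0,0,-0.05],"spin":0},{"travel":[0,0,-0.1],"spin":0},{"travel":[0,0,-0.2],"spin":0},{"travel":[0,0,-0.3],"spin":0},{"travel":[0,0,-0.4],"spin":0}]' 1
python3 -m inch '[{"travel":[0.05,-0.04,-0.05],"spin":0},{"travel":[0.13,-0.1,-0.1],"spin":0},{"travel":[0.23,-0.18,-0.1],"spin":0},{"travel":[0.35,-0.27,-0.1],"spin":0},{"travel":[0.46,-0.36,-0.1],"spin":0},{"travel":[0.58,-0.45,-0.1],"spin":0},{"travel":[0.7,-0.54,-0.1],"spin":0},{"travel":[0.8,-0.62,-0.1],"spin":0},{"travel":[0.9,-0.69,-0.1],"spin":0},{"travel":[0.95,-0.73,-0.1],"spin":0}]'
python3 - <<'E'
from h import *
to((.4752,-.2162,.054),80.5)
circ(.122)
im=arm.get_image("side")[:,:,::-1];cv2.imwrite("pics/s3.png",cv2.resize(im[120:280,240:480],(720,480),interpolation=cv2.INTER_CUBIC))
E
```

```text
t: 30.55
eef_pos: [0.6077, -0.1449, 0.1153]
ee_rot: [0.0, 0.083, 0.997, -0.0]
force: [-0.2, 0.2, -2.4]
grip_width: 0.723
grip_force: 19.9
t: 31.8
eef_pos: [0.6077, -0.1449, 0.1561]
ee_rot: [0.0, 0.083, 0.997, -0.0]
force: [-0.3, 0.3, 1.5]
grip_width: 1.0
grip_force: 0.0
t: 33.05
eef_pos: [0.5012, -0.2014, 0.1652]
ee_rot: [-0.0, 0.083, 0.997, -0.0]
force: [-0.2, 0.1, -0.9]
grip_width: 1.0
grip_force: 0.0
travel [ 0.232 -0.189  1.112] spin -0.0003 yaw 80.44 eef [ 0.5012 -0.2014  0.1652] F [-0.2  0.1 -0.9] gw 1.0 gf 0.0 tilt [-0. -0. -1.] q6 -1.87 t 33.05
496.2 177.5 19.4 [ 0.6649 -0.336   0.122 ] [121 117 119]
401.2 207.8 16.2 [ 0.6052 -0.1447  0.122 ] [199 205 212]
294.2 322.5 15.7 [0.3791 0.0703 0.122 ] [199 113  61]
```

View pics/s3.png

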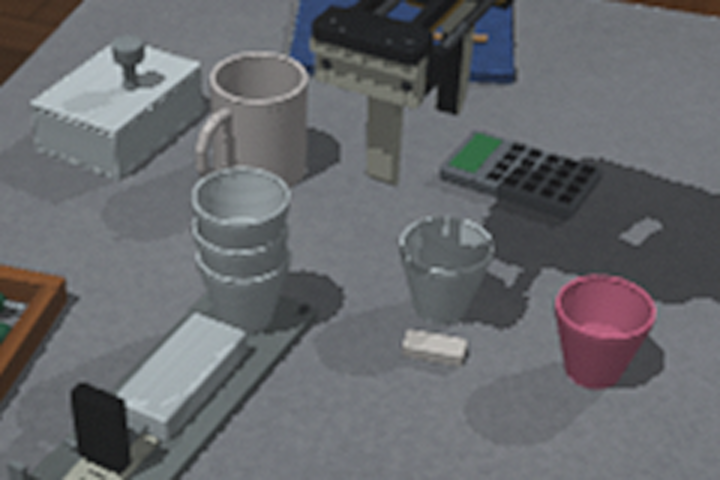

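Two cups are nested in the seat at crop (240,245). Cup D at (446,245) hasn't moved, so I'll go for it.

```bash

python3 -m inch '[{"travel":[0.1,-0.08,0],"spin":0},{"travel":[0.19,-0.15,0.05],"spin":0},{"travel":[0.232,-0.189,0.15],"spin":0},{"travel":[0.232,-0.189,0.3],"spin":0},{"travel":[0.232,-0.189,0.45],"spin":0},{"travel":[0.232,-0.189,0.6],"spin":0},{"travel":[0.232,-0.189,0.7],"spin":0},{"travel":[0.232,-0.189,0.8],"spin":0},{"travel":[0.232,-0.189,0.9],"spin":0},{"travel":[0.232,-0.189,1.0],"spin":0}]'
python3 -m inch '[{"travel":[0,0,0.06],"spin":0},{"travel":[0,0,0.11],"spin":0},{"travel":[0,0,0.11],"spin":0},{"travel":[0,0,0.11],"spin":0},{"travel":[0,0,0.11],"spin":0},{"travel":[0,0,0.11],"spin":0},{"travel":[0,0,0.11],"spin":0},{"travel":[0,0,0.11],"spin":0},{"travel":[0,0,0.11],"spin":0},{"travel":[0,0,0.11],"spin":0}]'
python3 -m inch '[{"travel":[0,0,0],"spin":0},{"travel":[0,0,0],"spin":0},{"travel":[0,0,0],"spin":0},{"travel":[0,0,0],"spin":0},{"travel":[0,0,0],"spin":0},{"travel":[0,0,0],"spin":0},{"travel":[0,0,0],"spin":0},{"travel":[0,0,0],"spin":0},{"travel":[0,0,0],"spin":0},{"travel":[0,0,0],"spin":0}]' -1 20
python3 -m inch '[{"travel":[0,0,-0.05],"spin":0},{"travel":[0,0,-0.15],"spin":0},{"travel":[0,0,-0.25],"spin":0},{"travel":[0,0,-0.35],"spin":0},{"travel":[0,0,-0.45],"spin":0},{"travel":[0,0,-0.55],"spin":0},{"travel":[0,0,-0.65],"spin":0},{"travel":[0,0,-0.75],"spin":0},{"travel":[0,0,-0.85],"spin":0},{"travel":[0,0,-1],"spin":0}]'
python3 -m inch '[{"travel":[0,0,-0.05],"spin":0},{"travel":[0,0,-0.15],"spin":0},{"travel":[0,0,-0.25],"spin":0},{"travel":[0,0,-0.35],"spin":0},{"travel":[0,0,-0.45],"spin":0},{"travel":[0,0,-0.5],"spin":0},{"travel":[0,0,-0.55],"spin":0},{"travel":[0,0,-0.55],"spin":0},{"travel":[0,0,-0.55],"spin":0},{"travel":[0,0,-0.55],"spin":0}]'
python3 - <<'E'
from h import *
to((.6073,-.1446,.209),80.5)
E
```

```text
t: 34.4
eef_pos: [0.4759, -0.2159, 0.0646]
ee_rot: [0.0, 0.083, 0.997, -0.0]
force: [-0.4, -0.1, 0.0]
grip_width: 0.999
grip_force: 0.0
t: 35.65
eef_pos: [0.4758, -0.2159, 0.0541]
ee_rot: [0.0, 0.083, 0.997, -0.0]
force: [0.5, 0.1, 0.1]
grip_width: 1.0
grip_force: 0.0
t: 36.9
eef_pos: [0.4758, -0.2159, 0.0541]
ee_rot: [-0.0, 0.083, 0.997, -0.0]
force: [0.4, -0.1, -1.3]
grip_width: 0.712
grip_force: 19.9
t: 38.15
eef_pos: [0.4756, -0.2158, 0.1547]
ee_rot: [-0.0, 0.083, 0.997, 0.0]
force: [0.9, -0.4, -1.8]
grip_width: 0.715
grip_force: 19.9
t: 39.4
eef_pos: [0.4757, -0.2158, 0.2089]
ee_rot: [-0.0, 0.083, 0.997, 0.0]
force: [0.5, -0.1, -2.2]
grip_width: 0.717
grip_force: 19.9
travel [-1.179  0.921 -0.002] spin -0.0003 yaw 80.45 eef [ 0.4757 -0.2158  0.2089] F [ 0.5 -0.1 -2.2] gw 0.717 gf 19.9 tilt [-0.  0. -1.] q6 -1.92 t 39.4
```

```bash

python3 -m inch '[{"travel":[-0.05,0.04,0],"spin":0},{"travel":[-0.14,0.11,0],"spin":0},{"travel":[-0.24,0.19,0],"spin":0},{"travel":[-0.36,0.28,0],"spin":0},{"travel":[-0.48,0.37,0],"spin":0},{"travel":[-0.6,0.46,0],"spin":0},{"travel":[-0.7,0.54,0],"spin":0},{"travel":[-0.8,0.62,0],"spin":0},{"travel":[-0.88,0.68,0],"spin":0},{"travel":[-0.94,0.73,0],"spin":0}]'
python3 -m inch '[{"travel":[-0.06,0.05,0],"spin":0},{"travel":[-0.12,0.1,0],"spin":0},{"travel":[-0.18,0.14,0],"spin":0},{"travel":[-0.22,0.175,0],"spin":0},{"travel":[-0.24,0.19,0],"spin":0},{"travel":[-0.24,0.19,0],"spin":0},{"travel":[-0.24,0.19,0.05],"spin":0},{"travel":[-0.24,0.19,0.12],"spin":0},{"travel":[-0.24,0.19,0.2],"spin":0},{"travel":[-0.24,0.19,0.25],"spin":0}]'
python3 -m inch '[{"travel":[0,0,0.07],"spin":0},{"travel":[0,0,0.14],"spin":0},{"travel":[0,0,0.21],"spin":0},{"travel":[0,0,0.28],"spin":0},{"travel":[0,0,0.34],"spin":0},{"travel":[0,0,0.39],"spin":0},{"travel":[0,0,0.42],"spin":0},{"travel":[0,0,0.44],"spin":0},{"travel":[0,0,0.44],"spin":0},{"travel":[0,0,0.44],"spin":0}]'
python3 - <<'E'
from h import *
to((.6073,-.1446,.139),80.5)
E
```

```text
t: 40.65
eef_pos: [0.5811, -0.1592, 0.2091]
ee_rot: [-0.0, 0.083, 0.997, 0.0]
force: [0.3, 0.6, -2.7]
grip_width: 0.714
grip_force: 19.9
t: 41.9
eef_pos: [0.6072, -0.1446, 0.1833]
ee_rot: [-0.0, 0.083, 0.997, 0.0]
force: [1.0, 0.1, -2.3]
grip_width: 0.712
grip_force: 19.9
t: 43.15
eef_pos: [0.6075, -0.1447, 0.1403]
ee_rot: [0.0, 0.083, 0.997, -0.0]
force: [0.8, -0.0, -2.6]
grip_width: 0.715
grip_force: 19.9
travel [0.003 0.001 0.013] spin -0.0002 yaw 80.46 eef [ 0.6075 -0.1447  0.1403] F [ 0.8 -0.  -2.6] gw 0.715 gf 19.9 tilt [ 0. -0. -1.] q6 -1.71 t 43.15
```

```bash

python3 -m inch '[{"travel":[0,0,0.01],"spin":0},{"travel":[0,0,0.01],"spin":0},{"travel":[0,0,0.01],"spin":0},{"travel":[0,0,0.01],"spin":0},{"travel":[0,0,0.01],"spin":0},{"travel":[0,0,-0.05],"spin":0},{"travel":[0,0,-0.15],"spin":0},{"travel":[0,0,-0.25],"spin":0},{"travel":[0,0,-0.35],"spin":0},{"travel":[0,0,-0.5],"spin":0}]' 1
python3 -m inch '[{"travel":[0,-0.05,-0.1],"spin":0},{"travel":[0.1,-0.1,-0.2],"spin":0},{"travel":[0.2,-0.15,-0.2],"spin":0},{"travel":[0.3,-0.15,-0.2],"spin":0},{"travel":[0.4,-0.15,-0.2],"spin":0},{"travel":[0.5,-0.15,-0.2],"spin":0},{"travel":[0.6,-0.15,-0.2],"spin":0},{"travel":[0.7,-0.15,-0.2],"spin":0},{"travel":[0.8,-0.15,-0.2],"spin":0},{"travel":[0.9,-0.15,-0.2],"spin":0}]'
python3 - <<'E'
from h import *
to((.6345,.032,.16),80.5)
it=arm.get_image("top")[:,:,::-1]; iss=arm.get_image("side")[:,:,::-1]
a=cv2.resize(it[160:240,240:420],(720,320),interpolation=cv2.INTER_CUBIC);b=cv2.resize(iss[180:320,200:380],(360,280),interpolation=cv2.INTER_CUBIC)
cv2.imwrite("pics/b.png",np.vstack([a,np.pad(b,((0,0),(0,360),(0,0)))]))
cv2.imwrite("pics/t_full.png",it);cv2.imwrite("pics/s_full.png",iss)
E
```

```text
t: 44.4
eef_pos: [0.6073, -0.1447, 0.1909]
ee_rot: [-0.0, 0.083, 0.997, 0.0]
force: [-0.8, -0.4, -0.5]
grip_width: 0.998
grip_force: 0.0
t: 45.65
eef_pos: [0.5155, -0.1445, 0.2102]
ee_rot: [0.0, 0.083, 0.997, -0.0]
force: [-0.4, -0.7, 0.5]
grip_width: 1.001
grip_force: 0.0
travel [-0.881  1.938  0.502] spin -0.0002 yaw 80.46 eef [ 0.5155 -0.1445  0.2102] F [-0.4 -0.7  0.5] gw 1.001 gf 0.0 tilt [ 0. -0. -1.] q6 -1.76 t 45.65
```

View pics/b.png

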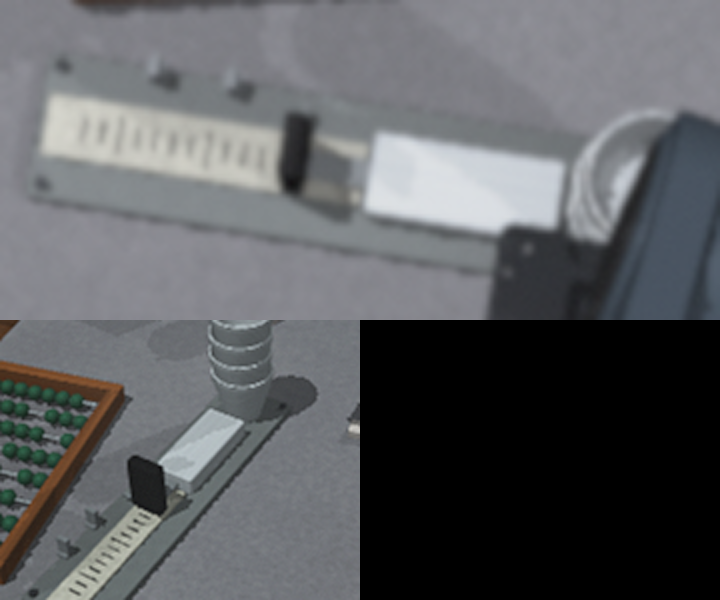

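The stack of three stands in the seat, seen at (240,370) in the lower panel. Pixels in the upper panel:
- **Tab:** top face at (296,120).
- **Near clip:** (233,78).
- **Far clip:** (156,67).

I'll fit the bench pose to the case, scale and plate corners to refine the clip travels.

```bash
python3 - <<'E'
from h import *
from scipy.optimize import least_squares
T=lambda x,y:np.array((x/4+240,y/4+160))-0.4
pts=[((375,132),(-5,-23,32)),((563,157),(-112,-23,32)),((365,212),(-5,23,32)),((50,55),(183,-42,10)),((32,198),(183,42,10)),((46,94),(177,None,14)),((38,155),(177,None,14))]
def B(p,b):
    x,y,a=p;return np.array([x+np.cos(a)*b[0]/1e3-np.sin(a)*b[1]/1e3,y+np.sin(a)*b[0]/1e3+np.cos(a)*b[1]/1e3,b[2]/1e3])
use=[q for q in pts if q[1][1] is not None]
f=lambda p:np.concatenate([proj("top",B(p,b))-T(*i) for i,b in use])
r=least_squares(f,[.632,-.005,np.radians(80.5)]);p=r.x;print(np.round(p[:2],4),np.degrees(p[2]),np.round(r.fun,1))
def inv(w):
    d=np.array(w[:2])-p[:2];c,s=np.cos(p[2]),np.sin(p[2]);return np.round(1e3*np.array([c*d[0]+s*d[1],-s*d[0]+c*d[1]]),1)
for i,b in pts: print(b,inv(plane("top",T(*i),b[2]/1e3)))
print("near",inv(plane("top",T(233,78),.026)),"far",inv(plane("top",T(156,67),.026)))
print("tab",inv(plane("top",T(297,120),.078)),"seat x",np.round(B(p,(-145,0,72)),4),"tabhome",np.round(B(p,(35,0,78)),4))
# expected pixels of clip blades in the crop
for n,x in(("near",40),("near",45),("far",85),("far",90)):
    for z in(10,32): print(n,x,z,np.round((proj("top",B(p,(x+35,-39,z)))+.4-[240,160])*4,1), np.round((proj("side",B(p,(x+35,-39,z)))+.4-[200,180])*2+[0,320],1))
# automatic: bright profile of clip rows along the bench axis
it=cv2.cvtColor(cv2.imread("pics/t_full.png"),cv2.COLOR_BGR2GRAY).astype(np.float32)
for z in(31,):
  xs=np.arange(65,150,2.);v=[]
  for x in xs:
    q=[proj("top",B(p,(x,y,z))) for y in(-43,-41,-39,-37,-35)];v.append(np.mean([cv2.getRectSubPix(it,(1,1),(float(a),float(b)))[0,0] for a,b in q]))
  print([(int(a),int(b)) for a,b in zip(xs,v)])
np.save("bench.npy",p)
E
```

```text
[ 0.6327 -0.0025] 80.9072826924001 [ 0.3 -0.7  1.8  0.3 -0.3 -0.  -0.1 -0.3 -1.7  0.7]
(-5, -23, 32) [ -4.5 -21.5]
(-112, -23, 32) [-108.   -23.1]
(-5, 23, 32) [-5.7 23. ]
(183, -42, 10) [182.6 -41.4]
(183, 42, 10) [179.5  40. ]
(177, None, 14) [180.5 -18.5]
(177, None, 14) [179.4  16.1]
near [ 77.6 -40.6] far [120.6 -40.4]
tab [ 36.2 -13.5] seat x [ 0.6098 -0.1457  0.072 ] tabhome [0.6383 0.032  0.078 ]
near 40 10 [238.7  87.3] [ 95.1 524. ]
near 40 32 [236.5  79.4] [ 92.4 508.5]
near 45 10 [229.9  86. ] [ 92.1 527.3]
near 45 32 [227.5  78. ] [ 89.2 511.7]
far 85 10 [159.4  75.5] [ 66.8 554.1]
far 85 32 [155.6  67.4] [ 63.5 538.6]
far 90 10 [150.6  74.2] [ 63.6 557.5]
far 90 32 [146.7  66. ] [ 60.2 542. ]
[(65, 108), (67, 102), (69, 102), (71, 104), (73, 108), (75, 116), (77, 130), (79, 138), (81, 136), (83, 129), (85, 123), (87, 121), (89, 122), (91, 123), (93, 123), (95, 123), (97, 123), (99, 122), (101, 121), (103, 119), (105, 115), (107, 109), (109, 103), (111, 101), (113, 101), (115, 105), (117, 108), (119, 123), (121, 137), (123, 140), (125, 134), (127, 127), (129, 124), (131, 124), (133, 126), (135, 126), (137, 124), (139, 123), (141, 122), (143, 122), (145, 123), (147, 125), (149, 125)]
```

```bash
python3 - <<'E'
from h import *
s=cv2.imread("pics/s_full.png");cv2.imwrite("pics/z.png",cv2.resize(s[255:305,225:285],None,fx=12,fy=12,interpolation=cv2.INTER_CUBIC))
E
```

```text
(no output)
```

View pics/z.png

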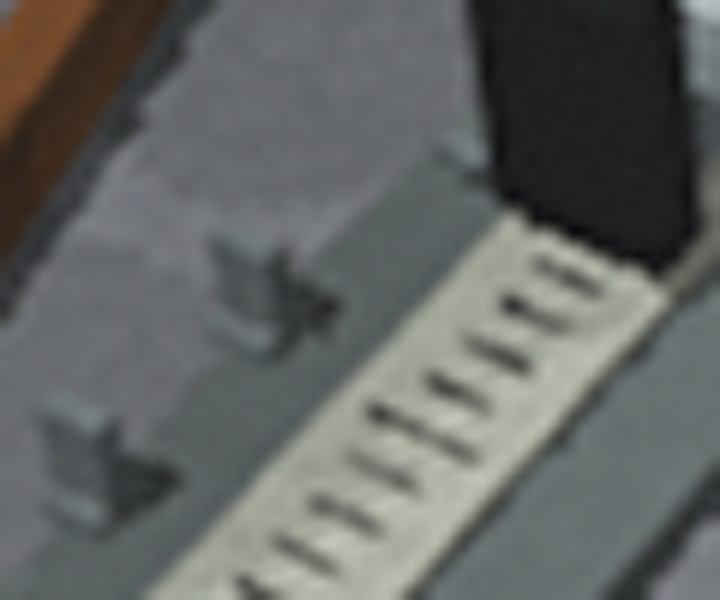

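```bash
python3 - <<'E'
from h import *
p=np.load("bench.npy")
def B(b):
    x,y,a=p;return np.array([x+np.cos(a)*b[0]/1e3-np.sin(a)*b[1]/1e3,y+np.sin(a)*b[0]/1e3+np.cos(a)*b[1]/1e3,b[2]/1e3])
Z=lambda b:np.round((proj("side",B(b))+.5-[225,255])*12).astype(int).tolist()
print("tab front bottom",Z((42,-18,18)),Z((42,18,18)),"ptr y-26,-30",Z((35,-26,20)),Z((35,-30,20)),Z((35,-34,20)))
for t in(43,86):
    x=35+t
    print(t,"front face TL,TR,BL,BR",[Z((x+2.5,y,z)) for y,z in((-45,32),(-33,32),(-45,10),(-33,10))],"back top",[Z((x-2.5,y,32)) for y in(-45,-33)])
print("plate edge y=-42,z10",Z((78,-42,10)),Z((121,-42,10)),"scale edges",Z((78,-18,14)),Z((78,18,14)))
E
```

```text
tab front bottom [488, 210] [668, 287] ptr y-26,-30 [472, 159] [452, 151] [432, 142]
43 front face TL,TR,BL,BR [[205, 240], [265, 267], [222, 334], [281, 360]] back top [[224, 221], [283, 247]]
86 front face TL,TR,BL,BR [[38, 413], [99, 441], [59, 506], [119, 534]] back top [[58, 392], [119, 420]]
plate edge y=-42,z10 [246, 330] [83, 503] scale edges [362, 366] [545, 447]
```

The 12× crop shows the pointer tip at (443,150). The near clip blade is around (245,300) and the far one around (78,465). Against the model these give travels of about 43 mm and 86 mm, which I'll refine while holding. Now I'll move over the tab.

```bash

python3 -m inch '[{"travel":[-0.03,0.05,0],"spin":0},{"travel":[-0.08,0.15,0],"spin":0},{"travel":[-0.13,0.26,0],"spin":0},{"travel":[-0.18,0.37,0],"spin":0},{"travel":[-0.23,0.48,0],"spin":0},{"travel":[-0.28,0.59,0],"spin":0},{"travel":[-0.33,0.7,0],"spin":0},{"travel":[-0.38,0.81,0],"spin":0},{"travel":[-0.43,0.91,0],"spin":0},{"travel":[-0.47,1.0,0],"spin":0}]'
python3 -m inch '[{"travel":[-0.05,0.1,0],"spin":0},{"travel":[-0.1,0.21,0],"spin":0},{"travel":[-0.15,0.32,0],"spin":0},{"travel":[-0.2,0.43,0.05],"spin":0},{"travel":[-0.25,0.54,0.12],"spin":0},{"travel":[-0.3,0.65,0.2],"spin":0},{"travel":[-0.35,0.76,0.3],"spin":0},{"travel":[-0.4,0.86,0.4],"spin":-0.0025},{"travel":[-0.43,0.93,0.5],"spin":-0.0025},{"travel":[-0.43,0.93,0.5],"spin":-0.0025}]'
python3 - <<'E'
from h import *
to((.637,.032,.057),80.9)
E
```

```text
t: 47.0
eef_pos: [0.5795, -0.0532, 0.2101]
ee_rot: [-0.0, 0.083, 0.997, 0.0]
force: [-0.7, -0.4, -0.6]
grip_width: 0.999
grip_force: 0.0
t: 48.25
eef_pos: [0.6367, 0.0312, 0.159]
ee_rot: [-0.001, 0.079, 0.997, -0.0]
force: [-0.8, 0.5, 0.5]
grip_width: 1.0
grip_force: 0.0
travel [-0.003  0.008  1.02 ] spin 0.0002 yaw 80.93 eef [0.6367 0.0312 0.159 ] F [-0.8  0.5  0.5] gw 1.0 gf 0.0 tilt [-0.002  0.    -1.   ] q6 -1.44 t 48.25
```

```bash

python3 -m inch '[{"travel":[0,0.01,0.1],"spin":0},{"travel":[0,0.01,0.22],"spin":0},{"travel":[0,0.01,0.34],"spin":0},{"travel":[0,0.01,0.46],"spin":0},{"travel":[0,0.01,0.58],"spin":0},{"travel":[0,0.01,0.7],"spin":0},{"travel":[0,0.01,0.8],"spin":0},{"travel":[0,0.01,0.9],"spin":0},{"travel":[0,0.01,0.96],"spin":0},{"travel":[0,0.01,1.0],"spin":0}]'
python3 -m inch '[{"travel":[0,0,0.02],"spin":0},{"travel":[0,0,0.02],"spin":0},{"travel":[0,0,0.02],"spin":0},{"travel":[0,0,0.02],"spin":0},{"travel":[0,0,0.02],"spin":0},{"travel":[0,0,0.02],"spin":0},{"travel":[0,0,0.02],"spin":0},{"travel":[0,0,0.02],"spin":0},{"travel":[0,0,0.02],"spin":0},{"travel":[0,0,0.02],"spin":0}]' -0.3 30
python3 -m inch '[{"travel":[0,0,0],"spin":0},{"travel":[0,0,0],"spin":0},{"travel":[0,0,0],"spin":0},{"travel":[0,0,0],"spin":0},{"travel":[0,0,0],"spin":0},{"travel":[0,0,0],"spin":0},{"travel":[0,0,0],"spin":0},{"travel":[0,0,0],"spin":0},{"travel":[0,0,0],"spin":0},{"travel":[0,0,0],"spin":0}]' -1 30
python3 - <<'E'
from h import *
to((.637,.032,.057),80.9)
crop("side",(225,230,300,305),8,"z2")
E
```

```text
t: 49.5
eef_pos: [0.6371, 0.0318, 0.0598]
ee_rot: [-0.0, 0.079, 0.997, -0.0]
force: [-0.1, -0.0, 0.7]
grip_width: 1.0
grip_force: 0.0
t: 50.75
eef_pos: [0.6371, 0.0318, 0.0581]
ee_rot: [0.0, 0.079, 0.997, -0.0]
force: [0.2, 0.8, 0.0]
grip_width: 0.351
grip_force: 0.0
t: 52.0
eef_pos: [0.6373, 0.033, 0.0581]
ee_rot: [0.0, 0.08, 0.997, 0.001]
force: [1.8, 6.6, -0.6]
grip_width: 0.151
grip_force: 30.0
travel [ 0.001 -0.01   0.011] spin -0.0001 yaw 80.88 eef [0.6373 0.033  0.0581] F [ 1.8  6.6 -0.6] gw 0.151 gf 30.0 tilt [ 0.001  0.002 -1.   ] q6 -1.43 t 52.0
```

View pics/z2.png

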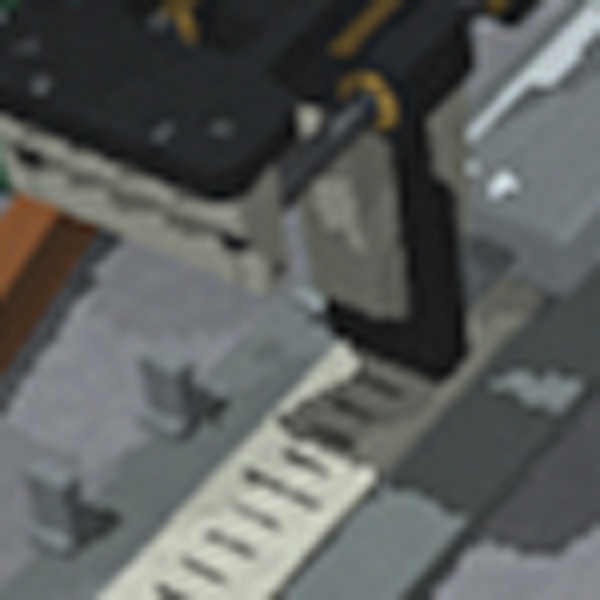

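The fingers hold the tab against its home stop, with the pointer at (310,295) and both clips in view at (170,395) and (52,510). I'll pull it out slowly.

```bash

python3 -m inch '[{"travel":[0,0.02,0],"spin":0},{"travel":[0,0.05,0],"spin":0},{"travel":[0,0.09,0],"spin":0},{"travel":[0,0.13,0],"spin":0},{"travel":[0,0.17,0],"spin":0},{"travel":[0,0.21,0],"spin":0},{"travel":[0,0.25,0],"spin":0},{"travel":[0,0.28,0],"spin":0},{"travel":[0,0.31,0],"spin":0},{"travel":[0,0.34,0],"spin":0}]'
python3 -m inch '[{"travel":[0,0.02,0],"spin":0},{"travel":[0,0.04,0],"spin":0},{"travel":[0,0.06,0],"spin":0},{"travel":[0,0.075,0],"spin":0},{"travel":[0,0.09,0],"spin":0},{"travel":[0,0.095,0],"spin":0},{"travel":[0,0.095,0],"spin":0},{"travel":[0,0.095,0],"spin":0},{"travel":[0,0.095,0],"spin":0},{"travel":[0,0.095,0],"spin":0}]'
python3 - <<'E'
from h import *
to((.6373,.033,.057),80.9)
crop("side",(215,245,275,305),10,"z3")
E
```

```text
t: 53.3
eef_pos: [0.6429, 0.0654, 0.0582]
ee_rot: [0.0, 0.079, 0.997, -0.0]
force: [3.5, -5.2, -1.4]
grip_width: 0.143
grip_force: 30.0
t: 54.55
eef_pos: [0.6445, 0.0746, 0.0581]
ee_rot: [0.001, 0.079, 0.997, -0.0]
force: [4.9, -5.2, -2.6]
grip_width: 0.152
grip_force: 30.0
travel [ 0.005 -0.422  0.012] spin 0.0 yaw 80.9 eef [0.6445 0.0746 0.0581] F [ 4.9 -5.2 -2.6] gw 0.152 gf 30.0 tilt [ 0.001 -0.    -1.   ] q6 -1.37 t 54.55
```

View pics/z3.png

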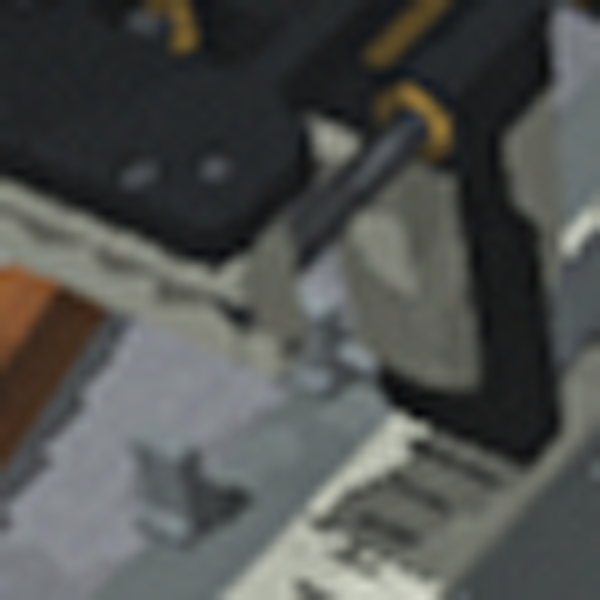

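```bash
python3 - <<'E'
from h import *
p=np.load("bench.npy")
def B(b):
    x,y,a=p;return np.array([x+np.cos(a)*b[0]/1e3-np.sin(a)*b[1]/1e3,y+np.sin(a)*b[0]/1e3+np.cos(a)*b[1]/1e3,b[2]/1e3])
it=cv2.cvtColor(cv2.imread("pics/t_full.png"),cv2.COLOR_BGR2GRAY).astype(np.float32)
xs=np.arange(20,54,2.)
v=[np.mean([cv2.getRectSubPix(it,(1,1),tuple(map(float,proj("top",B((x,y,78))))))[0,0] for y in(-12,-6,0,6)]) for x in xs]
print([(int(a),int(b)) for a,b in zip(xs,v)])
Z=lambda b:np.round((proj("side",B(b))+.5-[237,268])*18).astype(int).tolist()
for t in(42.2,44): print("ptr",t,[Z((36+t,y,20)) for y in(-18,-26,-32)])
c=arm.get_image("side")[:,:,::-1];s=cv2.imread("pics/s_full.png")
cv2.imwrite("pics/held1.png",c)
f=lambda i:cv2.resize(i[268:290,237:259],None,fx=18,fy=18,interpolation=cv2.INTER_CUBIC)
cv2.imwrite("pics/z4.png",np.hstack([f(s),f(c)]))
E
```

```text
[(20, 119), (22, 117), (24, 108), (26, 87), (28, 60), (30, 40), (32, 36), (34, 40), (36, 44), (38, 50), (40, 64), (42, 98), (44, 134), (46, 154), (48, 161), (50, 160), (52, 158)]
ptr 42.2 [[320, 279], [260, 252], [215, 233]]
ptr 44 [[310, 290], [250, 263], [205, 243]]
```

View pics/z4.png

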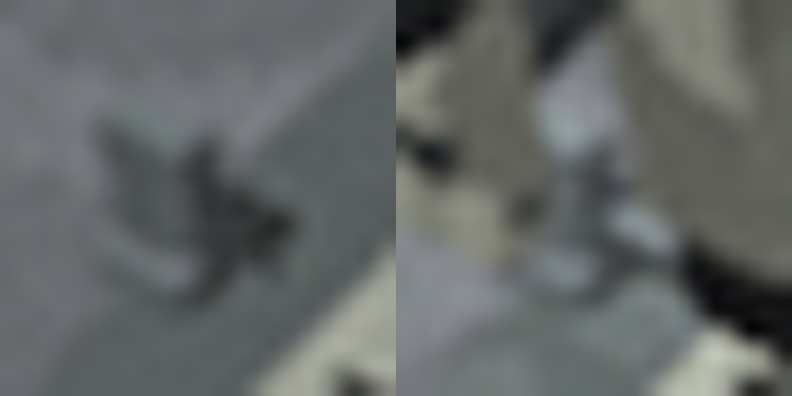

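The right panel shows the pointer bar at about (250,235), meeting the near blade's edge at about (212,215). It's about 0.6 mm short of level, so I'll nudge it, hold, ease it home and release.

```bash

python3 -m inch '[{"travel":[0,0.006,0],"spin":0},{"travel":[0,0.006,0],"spin":0},{"travel":[0,0.006,0],"spin":0},{"travel":[0,0.006,0],"spin":0},{"travel":[0,0.006,0],"spin":0},{"travel":[0,0.006,0],"spin":0},{"travel":[0,0.006,0],"spin":0},{"travel":[0,0.006,0],"spin":0},{"travel":[0,0.006,0],"spin":0},{"travel":[0,0.006,0],"spin":0}]'
python3 -m inch '[{"travel":[0,0,0],"spin":0},{"travel":[0,0,0],"spin":0},{"travel":[0,0,0],"spin":0},{"travel":[0,0,0],"spin":0},{"travel":[0,0,0],"spin":0},{"travel":[0,0,0],"spin":0},{"travel":[0,0,0],"spin":0},{"travel":[0,0,0],"spin":0},{"travel":[0,0,0],"spin":0},{"travel":[0,0,0],"spin":0}]'
python3 -m inch '[{"travel":[0,-0.01,0],"spin":0},{"travel":[0,-0.03,0],"spin":0},{"travel":[0,-0.06,0],"spin":0},{"travel":[0,-0.09,0],"spin":0},{"travel":[0,-0.12,0],"spin":0},{"travel":[0,-0.15,0],"spin":0},{"travel":[0,-0.18,0],"spin":0},{"travel":[0,-0.21,0],"spin":0},{"travel":[0,-0.24,0],"spin":0},{"travel":[0,-0.27,0],"spin":0}]'
python3 -m inch '[{"travel":[0,-0.03,0],"spin":0},{"travel":[0,-0.06,0],"spin":0},{"travel":[0,-0.085,0],"spin":0},{"travel":[0,-0.11,0],"spin":0},{"travel":[0,-0.13,0],"spin":0},{"travel":[0,-0.145,0],"spin":0},{"travel":[0,-0.16,0],"spin":0},{"travel":[0,-0.17,0],"spin":0},{"travel":[0,-0.171,0],"spin":0},{"travel":[0,-0.171,0],"spin":0}]'
python3 - <<'E'
from h import *
to((.6373,.033,.057),80.9)
a=arm.get_image("side")
s=cv2.cvtColor(cv2.imread("pics/s_full.png"),cv2.COLOR_BGR2GRAY)
# clip separation in the side view by matching the near clip's patch (upsampled)
k=8;S=cv2.resize(s[255:310,215:275],None,fx=k,fy=k,interpolation=cv2.INTER_CUBIC)
o=np.array([215,255]);x0,y0,x1,y1=240,272,251,286
t=S[(y0-o[1])*k:(y1-o[1])*k,(x0-o[0])*k:(x1-o[0])*k]
m=cv2.matchTemplate(S,t,cv2.TM_CCOEFF_NORMED);m[:, (x0-o[0]-6)*k:]=-1
_,sc,_,l=cv2.minMaxLoc(m);far=np.array(l)/k+o
n=np.array([(x0+x1)/2,(y0+y1)/2.]);f=far+(n-[x0,y0])
print(sc,far, np.linalg.norm((plane("side",f,.02)-plane("side",n,.02))[:2])*1e3, plane("side",f,.02)-plane("side",n,.02))
E
```

```text
t: 55.9
eef_pos: [0.6445, 0.0752, 0.0582]
ee_rot: [0.001, 0.079, 0.997, -0.0]
force: [4.5, -4.0, -1.8]
grip_width: 0.154
grip_force: 30.0
t: 57.15
eef_pos: [0.6445, 0.0752, 0.0582]
ee_rot: [0.001, 0.079, 0.997, -0.0]
force: [3.7, -4.7, -1.8]
grip_width: 0.146
grip_force: 30.0
t: 58.4
eef_pos: [0.64, 0.0486, 0.0582]
ee_rot: [0.0, 0.079, 0.997, 0.0]
force: [4.5, -3.2, -2.7]
grip_width: 0.15
grip_force: 30.0
t: 59.65
eef_pos: [0.6373, 0.033, 0.0582]
ee_rot: [0.0, 0.079, 0.997, 0.001]
force: [3.8, 6.0, -2.2]
grip_width: 0.152
grip_force: 30.0
travel [-0.    -0.     0.012] spin 0.0001 yaw 80.91 eef [0.6373 0.033  0.0582] F [ 3.8  6.  -2.2] gw 0.152 gf 30.0 tilt [ 0.     0.002 -1.   ] q6 -1.44 t 59.65
0.9569737315177917 [226.    286.625] 43.757829199201275 [0.00709469 0.04317885 0.        ]
```

Home again. Now I'll open, rise and go to the plunger.

```bash

python3 -m inch '[{"travel":[0,0,0],"spin":0},{"travel":[0,0,0],"spin":0},{"travel":[0,0,0],"spin":0},{"travel":[0,0,0],"spin":0},{"travel":[0,0,0],"spin":0},{"travel":[0,0,-0.1],"spin":0},{"travel":[0,0,-0.25],"spin":0},{"travel":[0,0,-0.45],"spin":0},{"travel":[0,0,-0.65],"spin":0},{"travel":[0,0,-0.8],"spin":0}]' 0.2
python3 -m inch '[{"travel":[0.05,0.07,0],"spin":0},{"travel":[0.12,0.17,0],"spin":0},{"travel":[0.19,0.28,0],"spin":0},{"travel":[0.27,0.39,0],"spin":0},{"travel":[0.35,0.5,0],"spin":0},{"travel":[0.43,0.62,0],"spin":0},{"travel":[0.51,0.74,0],"spin":0},{"travel":[0.59,0.85,0],"spin":0},{"travel":[0.66,0.95,0],"spin":0},{"travel":[0.7,1.0,0],"spin":0}]' -1
python3 -m inch '[{"travel":[0.08,0.11,0],"spin":0},{"travel":[0.16,0.22,0],"spin":0},{"travel":[0.24,0.34,0],"spin":0},{"travel":[0.32,0.45,0],"spin":0},{"travel":[0.4,0.57,0],"spin":0},{"travel":[0.48,0.68,0],"spin":0},{"travel":[0.56,0.79,0],"spin":0},{"travel":[0.62,0.9,0],"spin":0},{"travel":[0.7,1.0,0],"spin":0},{"travel":[0.7,1.0,0],"spin":0}]'
python3 -m inch '[{"travel":[0.08,0.11,0],"spin":0},{"travel":[0.16,0.22,0],"spin":0},{"travel":[0.24,0.34,0],"spin":0},{"travel":[0.32,0.45,0],"spin":0},{"travel":[0.4,0.57,0],"spin":0},{"travel":[0.48,0.68,0],"spin":0},{"travel":[0.56,0.79,0],"spin":0},{"travel":[0.62,0.9,0],"spin":0},{"travel":[0.7,1.0,0],"spin":0},{"travel":[0.7,1.0,0],"spin":0}]'
python3 - <<'E'
from h import *
to((.468,.3855,.100),80.9)
i=arm.get_image("side")[:,:,::-1];cv2.imwrite("pics/s5.png",i)
E
```

```text
t: 60.95
eef_pos: [0.6375, 0.0318, 0.1402]
ee_rot: [0.001, 0.079, 0.997, 0.0]
force: [0.4, 0.8, 0.4]
grip_width: 0.596
grip_force: 0.0
t: 62.2
eef_pos: [0.5835, 0.1423, 0.1382]
ee_rot: [0.0, 0.079, 0.997, -0.0]
force: [-0.7, -0.0, 0.1]
grip_width: 0.005
grip_force: 0.0
t: 63.45
eef_pos: [0.53, 0.2522, 0.1381]
ee_rot: [-0.0, 0.079, 0.997, -0.0]
force: [0.1, 0.9, 0.0]
grip_width: 0.007
grip_force: 0.0
t: 64.7
eef_pos: [0.4767, 0.3619, 0.1381]
ee_rot: [-0.0, 0.079, 0.997, -0.0]
force: [-0.3, 0.1, 0.2]
grip_width: 0.001
grip_force: 0.0
travel [0.123 0.219 0.381] spin 0.0004 yaw 80.97 eef [0.4767 0.3619 0.1381] F [-0.3  0.1  0.2] gw 0.001 gf 0.0 tilt [-0. -0. -1.] q6 -0.84 t 64.7
```

```bash

python3 -m inch '[{"travel":[0.04,0.07,0],"spin":0},{"travel":[0.08,0.15,0],"spin":0},{"travel":[0.123,0.219,0.05],"spin":0},{"travel":[0.123,0.219,0.15],"spin":0},{"travel":[0.123,0.219,0.25],"spin":0},{"travel":[0.123,0.219,0.35],"spin":0},{"travel":[0.123,0.219,0.42],"spin":0},{"travel":[0.123,0.219,0.46],"spin":0},{"travel":[0.123,0.219,0.48],"spin":0},{"travel":[0.123,0.219,0.48],"spin":0}]'
python3 -m inch '[{"travel":[0,0,0.05],"spin":0},{"travel":[0,0,0.08],"spin":0},{"travel":[0,0,0.11],"spin":0},{"travel":[0,0,0.14],"spin":0},{"travel":[0,0,0.17],"spin":0},{"travel":[0,0,0.2],"spin":0},{"travel":[0,0,0.22],"spin":0},{"travel":[0,0,0.24],"spin":0},{"travel":[0,0,0.25],"spin":0},{"travel":[0,0,0.25],"spin":0}]'
python3 -c "
from h import *
to((.468,.3855,.064),80.9)"
```

```text
t: 66.0
eef_pos: [0.4685, 0.3848, 0.0902]
ee_rot: [0.0, 0.079, 0.997, 0.0]
force: [0.1, -0.5, -0.8]
grip_width: 0.009
grip_force: 0.0
t: 67.25
eef_pos: [0.4685, 0.3848, 0.0654]
ee_rot: [0.0, 0.079, 0.997, 0.0]
force: [-1.5, -1.9, 8.0]
grip_width: 0.004
grip_force: 3.8
travel [0.006 0.006 0.014] spin 0.0 yaw 80.91 eef [0.4685 0.3848 0.0654] F [-1.5 -1.9  8. ] gw 0.004 gf 3.8 tilt [ 0.  0. -1.] q6 -0.8 t 67.25
```

```bash

python3 -m inch '[{"travel":[0,0,0.003],"spin":0},{"travel":[0,0,0.006],"spin":0},{"travel":[0,0,0.009],"spin":0},{"travel":[0,0,0.012],"spin":0},{"travel":[0,0,0.015],"spin":0},{"travel":[0,0,0.018],"spin":0},{"travel":[0,0,0.02],"spin":0},{"travel":[0,0,0.022],"spin":0},{"travel":[0,0,0.024],"spin":0},{"travel":[0,0,0.024],"spin":0}]'
python3 -c "
from h import *
to((.468,.3855,.064),80.9)"
```

```text
t: 68.5
eef_pos: [0.4686, 0.3849, 0.0642]
ee_rot: [0.0, 0.079, 0.997, 0.0]
force: [-6.0, -4.3, 18.9]
grip_width: 0.0
grip_force: 9.6
travel [0.007 0.005 0.002] spin 0.0001 yaw 80.91 eef [0.4686 0.3849 0.0642] F [-6.  -4.3 18.9] gw 0.0 gf 9.6 tilt [ 0.  0. -1.] q6 -0.8 t 68.5
```

Fully down: 18.9 N at z 0.0642. Now I'll lift and go back to the tab.

```bash

python3 -m inch '[{"travel":[0,0,-0.05],"spin":0},{"travel":[0,0,-0.12],"spin":0},{"travel":[0,0,-0.2],"spin":0},{"travel":[0,0,-0.3],"spin":0},{"travel":[0,0,-0.42],"spin":0},{"travel":[-0.05,-0.08,-0.54],"spin":0},{"travel":[-0.12,-0.17,-0.66],"spin":0},{"travel":[-0.2,-0.28,-0.76],"spin":0},{"travel":[-0.28,-0.4,-0.8],"spin":0},{"travel":[-0.36,-0.52,-0.8],"spin":0}]'
python3 -m inch '[{"travel":[-0.08,-0.11,0],"spin":0},{"travel":[-0.16,-0.22,0],"spin":0},{"travel":[-0.24,-0.34,0],"spin":0},{"travel":[-0.32,-0.45,0],"spin":0},{"travel":[-0.4,-0.57,0],"spin":0},{"travel":[-0.48,-0.68,0],"spin":0},{"travel":[-0.56,-0.79,0],"spin":0},{"travel":[-0.62,-0.9,0],"spin":0},{"travel":[-0.7,-1.0,0],"spin":0},{"travel":[-0.7,-1.0,0],"spin":0}]' 0.2
python3 -m inch '[{"travel":[-0.08,-0.11,0],"spin":0},{"travel":[-0.16,-0.22,0],"spin":0},{"travel":[-0.24,-0.34,0],"spin":0},{"travel":[-0.32,-0.45,0],"spin":0},{"travel":[-0.4,-0.57,0],"spin":0},{"travel":[-0.48,-0.68,0],"spin":0},{"travel":[-0.56,-0.79,0],"spin":0},{"travel":[-0.62,-0.9,0],"spin":0},{"travel":[-0.7,-1.0,0],"spin":0},{"travel":[-0.7,-1.0,0],"spin":0}]'
python3 - <<'E'
from h import *
to((.6378,.0330,.0581),80.5)
p=arm.get_image("side")[:,:,::-1];cv2.imwrite("pics/s6.png",p)
E
```

```text
t: 69.75
eef_pos: [0.4963, 0.3266, 0.1429]
ee_rot: [0.0, 0.079, 0.997, 0.0]
force: [0.3, 0.4, -0.2]
grip_width: 0.006
grip_force: 0.0
t: 71.0
eef_pos: [0.5496, 0.2172, 0.1427]
ee_rot: [0.0, 0.08, 0.997, 0.0]
force: [-0.6, 0.8, 0.1]
grip_width: 0.602
grip_force: 0.0
t: 72.25
eef_pos: [0.6028, 0.1074, 0.1427]
ee_rot: [0.0, 0.08, 0.997, 0.0]
force: [-0.3, -0.1, -0.6]
grip_width: 0.601
grip_force: 0.0
travel [-0.463 -0.679  0.846] spin 0.002 yaw 80.85 eef [0.6028 0.1074 0.1427] F [-0.3 -0.1 -0.6] gw 0.601 gf 0.0 tilt [ 0.  0. -1.] q6 -1.31 t 72.25
```

```bash

python3 -m inch '[{"travel":[-0.05,-0.08,0],"spin":0},{"travel":[-0.12,-0.18,0],"spin":0},{"travel":[-0.2,-0.29,0],"spin":0},{"travel":[-0.28,-0.41,0],"spin":0},{"travel":[-0.36,-0.53,0],"spin":0},{"travel":[-0.42,-0.62,0],"spin":0},{"travel":[-0.463,-0.679,0],"spin":0.0035},{"travel":[-0.463,-0.679,0],"spin":0.0035},{"travel":[-0.463,-0.679,0.08],"spin":0.0035},{"travel":[-0.463,-0.679,0.2],"spin":0.0035}]'
python3 -m inch '[{"travel":[0,0,0.1],"spin":0},{"travel":[0,0,0.2],"spin":0},{"travel":[0,0,0.3],"spin":0},{"travel":[0,0,0.4],"spin":0},{"travel":[0,0,0.5],"spin":0},{"travel":[0,0,0.58],"spin":0},{"travel":[0,0,0.62],"spin":0},{"travel":[0,0,0.645],"spin":0},{"travel":[0,0,0.645],"spin":0},{"travel":[0,0,0.645],"spin":0}]'
python3 -m inch '[{"travel":[0,0,0],"spin":0},{"travel":[0,0,0],"spin":0},{"travel":[0,0,0],"spin":0},{"travel":[0,0,0],"spin":0},{"travel":[0,0,0],"spin":0},{"travel":[0,0,0],"spin":0},{"travel":[0,0,0],"spin":0},{"travel":[0,0,0],"spin":0},{"travel":[0,0,0],"spin":0},{"travel":[0,0,0],"spin":0}]' -1 30
python3 -c "
from h import *
to((.6373,.033,.0581),80.2)"
```

```text
t: 73.55
eef_pos: [0.6373, 0.0342, 0.1221]
ee_rot: [0.0, 0.084, 0.996, 0.0]
force: [0.6, 0.5, -0.4]
grip_width: 0.603
grip_force: 0.0
t: 74.8
eef_pos: [0.6376, 0.0338, 0.0585]
ee_rot: [0.0, 0.085, 0.996, -0.0]
force: [0.6, -0.9, 0.8]
grip_width: 0.596
grip_force: 0.0
t: 76.05
eef_pos: [0.6374, 0.0338, 0.0583]
ee_rot: [0.0, 0.085, 0.996, -0.0]
force: [-0.4, -1.6, 0.2]
grip_width: 0.148
grip_force: 30.0
travel [ 0.    -0.008  0.002] spin 0.0004 yaw 80.28 eef [0.6374 0.0338 0.0583] F [-0.4 -1.6  0.2] gw 0.148 gf 30.0 tilt [ 0. -0. -1.] q6 -1.42 t 76.05
```

```bash

python3 -m inch '[{"travel":[0,0.02,0],"spin":0},{"travel":[0,0.05,0],"spin":0},{"travel":[0,0.09,0],"spin":0},{"travel":[0,0.13,0],"spin":0},{"travel":[0,0.17,0],"spin":0},{"travel":[0,0.21,0],"spin":0},{"travel":[0,0.25,0],"spin":0},{"travel":[0,0.29,0],"spin":0},{"travel":[0,0.33,0],"spin":0},{"travel":[0,0.37,0],"spin":0}]'
python3 -m inch '[{"travel":[0,0.04,0],"spin":0},{"travel":[0,0.08,0],"spin":0},{"travel":[0,0.12,0],"spin":0},{"travel":[0,0.16,0],"spin":0},{"travel":[0,0.2,0],"spin":0},{"travel":[0,0.24,0],"spin":0},{"travel":[0,0.28,0],"spin":0},{"travel":[0,0.32,0],"spin":0},{"travel":[0,0.36,0],"spin":0},{"travel":[0,0.39,0],"spin":0}]'
python3 -m inch '[{"travel":[0,0.03,0],"spin":0},{"travel":[0,0.05,0],"spin":0},{"travel":[0,0.07,0],"spin":0},{"travel":[0,0.085,0],"spin":0},{"travel":[0,0.093,0],"spin":0},{"travel":[0,0.095,0],"spin":0},{"travel":[0,0.095,0],"spin":0},{"travel":[0,0.095,0],"spin":0},{"travel":[0,0.095,0],"spin":0},{"travel":[0,0.095,0],"spin":0}]'
python3 - <<'E'
from h import *
to((.6373,.033,.0581),80.2)
c=arm.get_image("side")[:,:,::-1];a=cv2.imread("pics/held1.png");cv2.imwrite("pics/held2.png",c)
f=lambda i,x,y:cv2.resize(i[y:y+22,x:x+22],None,fx=18,fy=18,interpolation=cv2.INTER_CUBIC)
cv2.imwrite("pics/z5.png",np.hstack([f(a,237,268),f(c,223,283)]))
E
```

```text
t: 77.3
eef_pos: [0.6438, 0.0704, 0.0583]
ee_rot: [0.0, 0.085, 0.996, -0.0]
force: [-0.4, -4.5, 0.3]
grip_width: 0.145
grip_force: 30.0
t: 78.55
eef_pos: [0.6504, 0.1086, 0.0582]
ee_rot: [0.0, 0.085, 0.996, -0.0]
force: [1.5, -6.7, 0.3]
grip_width: 0.146
grip_force: 30.0
t: 79.8
eef_pos: [0.652, 0.1177, 0.0582]
ee_rot: [0.0, 0.085, 0.996, -0.0]
force: [1.8, -7.2, 0.4]
grip_width: 0.15
grip_force: 30.0
travel [ 0.002 -0.859  0.002] spin 0.0004 yaw 80.27 eef [0.652  0.1177 0.0582] F [ 1.8 -7.2  0.4] gw 0.15 gf 30.0 tilt [ 0.    -0.001 -1.   ] q6 -1.29 t 79.8
```

View pics/z5.png

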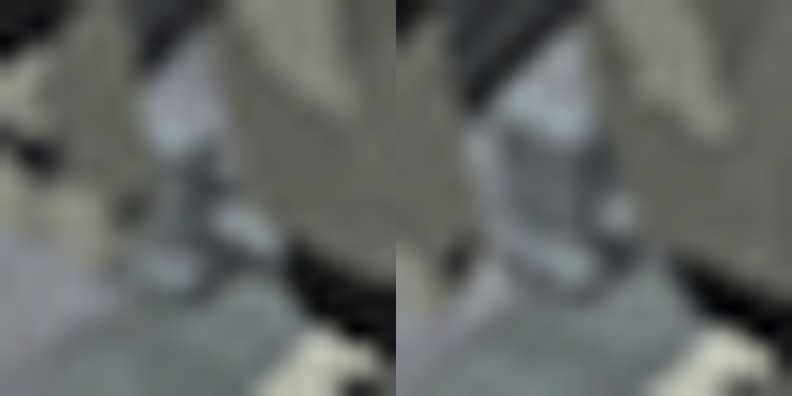

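The pointer stub at right-panel (615,213) sits against the far blade just as it did at the near clip. I'll hold it, ease it home and release.

```bash

python3 -m inch '[{"travel":[0,0.003,0],"spin":0},{"travel":[0,0.003,0],"spin":0},{"travel":[0,0.003,0],"spin":0},{"travel":[0,0.003,0],"spin":0},{"travel":[0,0.003,0],"spin":0},{"travel":[0,0.003,0],"spin":0},{"travel":[0,0.003,0],"spin":0},{"travel":[0,0.003,0],"spin":0},{"travel":[0,0.003,0],"spin":0},{"travel":[0,0.003,0],"spin":0}]'
python3 -m inch '[{"travel":[0,0,0],"spin":0},{"travel":[0,0,0],"spin":0},{"travel":[0,0,0],"spin":0},{"travel":[0,0,0],"spin":0},{"travel":[0,0,0],"spin":0},{"travel":[0,0,0],"spin":0},{"travel":[0,0,0],"spin":0},{"travel":[0,0,0],"spin":0},{"travel":[0,0,0],"spin":0},{"travel":[0,0,0],"spin":0}]'
python3 -m inch '[{"travel":[0,-0.01,0],"spin":0},{"travel":[0,-0.03,0],"spin":0},{"travel":[0,-0.06,0],"spin":0},{"travel":[0,-0.09,0],"spin":0},{"travel":[0,-0.12,0],"spin":0},{"travel":[0,-0.15,0],"spin":0},{"travel":[0,-0.18,0],"spin":0},{"travel":[0,-0.21,0],"spin":0},{"travel":[0,-0.24,0],"spin":0},{"travel":[0,-0.27,0],"spin":0}]'
python3 -m inch '[{"travel":[0,-0.03,0],"spin":0},{"travel":[0,-0.06,0],"spin":0},{"travel":[0,-0.09,0],"spin":0},{"travel":[0,-0.12,0],"spin":0},{"travel":[0,-0.15,0],"spin":0},{"travel":[0,-0.18,0],"spin":0},{"travel":[0,-0.21,0],"spin":0},{"travel":[0,-0.24,0],"spin":0},{"travel":[0,-0.27,0],"spin":0},{"travel":[0,-0.3,0],"spin":0}]'
python3 -m inch '[{"travel":[0,-0.03,0],"spin":0},{"travel":[0,-0.06,0],"spin":0},{"travel":[0,-0.09,0],"spin":0},{"travel":[0,-0.12,0],"spin":0},{"travel":[0,-0.15,0],"spin":0},{"travel":[0,-0.18,0],"spin":0},{"travel":[0,-0.21,0],"spin":0},{"travel":[0,-0.235,0],"spin":0},{"travel":[0,-0.255,0],"spin":0},{"travel":[0,-0.27,0],"spin":0}]'
python3 -m inch '[{"travel":[0,-0.01,0],"spin":0},{"travel":[0,-0.018,0],"spin":0},{"travel":[0,-0.026,0],"spin":0},{"travel":[0,-0.03,0],"spin":0},{"travel":[0,-0.03,0],"spin":0},{"travel":[0,-0.03,0],"spin":0},{"travel":[0,-0.03,0],"spin":0},{"travel":[0,-0.03,0],"spin":0},{"travel":[0,-0.03,0],"spin":0},{"travel":[0,-0.03,0],"spin":0}]'
python3 -c "
from h import *
to((.6373,.033,.0581),80.2)"
```

```text
t: 81.1
eef_pos: [0.652, 0.118, 0.0583]
ee_rot: [0.0, 0.085, 0.996, -0.0]
force: [1.0, -7.0, -0.1]
grip_width: 0.15
grip_force: 30.0
t: 82.35
eef_pos: [0.652, 0.118, 0.0582]
ee_rot: [0.0, 0.085, 0.996, -0.0]
force: [0.4, -7.0, 0.8]
grip_width: 0.148
grip_force: 30.0
t: 83.6
eef_pos: [0.6474, 0.0916, 0.0582]
ee_rot: [0.0, 0.085, 0.996, -0.0]
force: [0.7, -5.5, -0.5]
grip_width: 0.149
grip_force: 30.0
t: 84.85
eef_pos: [0.6423, 0.062, 0.0582]
ee_rot: [0.0, 0.085, 0.996, 0.0]
force: [2.2, -3.7, -0.6]
grip_width: 0.154
grip_force: 30.0
t: 86.1
eef_pos: [0.6377, 0.0355, 0.0583]
ee_rot: [-0.0, 0.085, 0.996, 0.0]
force: [1.2, -2.8, -0.2]
grip_width: 0.145
grip_force: 30.0
t: 87.35
eef_pos: [0.6373, 0.033, 0.0582]
ee_rot: [0.0, 0.085, 0.996, 0.0]
force: [2.1, 5.7, -1.5]
grip_width: 0.149
grip_force: 30.0
travel [-0.    -0.     0.001] spin 0.0004 yaw 80.27 eef [0.6373 0.033  0.0582] F [ 2.1  5.7 -1.5] gw 0.149 gf 30.0 tilt [ 0.     0.001 -1.   ] q6 -1.42 t 87.35
```

```bash

python3 -m inch '[{"travel":[0,0,0],"spin":0},{"travel":[0,0,0],"spin":0},{"travel":[0,0,0],"spin":0},{"travel":[0,0,0],"spin":0},{"travel":[0,0,0],"spin":0},{"travel":[0,0,-0.1],"spin":0},{"travel":[0,0,-0.25],"spin":0},{"travel":[0,0,-0.45],"spin":0},{"travel":[0,0,-0.65],"spin":0},{"travel":[0,0,-0.8],"spin":0}]' 0.2
python3 -m inch '[{"travel":[0.05,0.07,0],"spin":0},{"travel":[0.12,0.17,0],"spin":0},{"travel":[0.19,0.28,0],"spin":0},{"travel":[0.27,0.39,0],"spin":0},{"travel":[0.35,0.5,0],"spin":0},{"travel":[0.43,0.62,0],"spin":0},{"travel":[0.51,0.74,0],"spin":0},{"travel":[0.59,0.85,0],"spin":0},{"travel":[0.66,0.95,0],"spin":0},{"travel":[0.7,1.0,0],"spin":0}]' -1
python3 -m inch '[{"travel":[0.08,0.11,0],"spin":0},{"travel":[0.16,0.22,0],"spin":0},{"travel":[0.24,0.34,0],"spin":0},{"travel":[0.32,0.45,0],"spin":0},{"travel":[0.4,0.57,0],"spin":0},{"travel":[0.48,0.68,0],"spin":0},{"travel":[0.56,0.79,0],"spin":0},{"travel":[0.62,0.9,0],"spin":0},{"travel":[0.7,1.0,0],"spin":0},{"travel":[0.7,1.0,0],"spin":0}]'
python3 -m inch '[{"travel":[0.08,0.11,0],"spin":0},{"travel":[0.16,0.22,0],"spin":0},{"travel":[0.24,0.34,0],"spin":0},{"travel":[0.32,0.45,0],"spin":0},{"travel":[0.4,0.57,0],"spin":0},{"travel":[0.48,0.68,0],"spin":0},{"travel":[0.56,0.79,0],"spin":0},{"travel":[0.62,0.9,0],"spin":0},{"travel":[0.7,1.0,0],"spin":0},{"travel":[0.7,1.0,0],"spin":0}]'
python3 - <<'E'
from h import *
to((.4685,.3848,.090),80.3)
E
```

```text
t: 88.6
eef_pos: [0.6376, 0.0326, 0.1403]
ee_rot: [0.001, 0.085, 0.996, 0.0]
force: [-0.1, -0.7, 0.2]
grip_width: 0.6
grip_force: 0.0
t: 89.85
eef_pos: [0.5848, 0.1437, 0.1383]
ee_rot: [0.0, 0.084, 0.996, -0.0]
force: [-0.2, 0.8, 0.6]
grip_width: 0.005
grip_force: 0.0
t: 91.1
eef_pos: [0.5326, 0.2541, 0.1382]
ee_rot: [-0.0, 0.084, 0.996, -0.0]
force: [0.3, 0.5, -0.4]
grip_width: 0.002
grip_force: 0.0
t: 92.35
eef_pos: [0.4804, 0.3645, 0.1382]
ee_rot: [-0.0, 0.084, 0.996, -0.0]
force: [0.2, -1.1, 0.0]
grip_width: 0.003
grip_force: 0.0
travel [0.152 0.18  0.482] spin 0.0002 yaw 80.34 eef [0.4804 0.3645 0.1382] F [ 0.2 -1.1  0. ] gw 0.003 gf 0.0 tilt [-0. -0. -1.] q6 -0.83 t 92.35
```

```bash

python3 -m inch '[{"travel":[0.05,0.06,0],"spin":0},{"travel":[0.1,0.12,0],"spin":0},{"travel":[0.152,0.18,0.05],"spin":0},{"travel":[0.152,0.18,0.15],"spin":0},{"travel":[0.152,0.18,0.25],"spin":0},{"travel":[0.152,0.18,0.35],"spin":0},{"travel":[0.152,0.18,0.42],"spin":0},{"travel":[0.152,0.18,0.46],"spin":0},{"travel":[0.152,0.18,0.48],"spin":0},{"travel":[0.152,0.18,0.48],"spin":0}]'
python3 -m inch '[{"travel":[0,0,0.05],"spin":0},{"travel":[0,0,0.08],"spin":0},{"travel":[0,0,0.11],"spin":0},{"travel":[0,0,0.14],"spin":0},{"travel":[0,0,0.17],"spin":0},{"travel":[0,0,0.2],"spin":0},{"travel":[0,0,0.22],"spin":0},{"travel":[0,0,0.24],"spin":0},{"travel":[0,0,0.25],"spin":0},{"travel":[0,0,0.25],"spin":0}]'
python3 -m inch '[{"travel":[0,0,0.003],"spin":0},{"travel":[0,0,0.006],"spin":0},{"travel":[0,0,0.009],"spin":0},{"travel":[0,0,0.012],"spin":0},{"travel":[0,0,0.015],"spin":0},{"travel":[0,0,0.018],"spin":0},{"travel":[0,0,0.02],"spin":0},{"travel":[0,0,0.022],"spin":0},{"travel":[0,0,0.024],"spin":0},{"travel":[0,0,0.024],"spin":0}]'
python3 -m inch '[{"travel":[0,0,-0.03],"spin":0},{"travel":[0,0,-0.08],"spin":0},{"travel":[0,0,-0.15],"spin":0},{"travel":[0,0,-0.25],"spin":0},{"travel":[0,0,-0.37],"spin":0},{"travel":[0,0,-0.5],"spin":0},{"travel":[0,0,-0.65],"spin":0},{"travel":[0,0,-0.8],"spin":0},{"travel":[0,0,-0.9],"spin":0},{"travel":[0,0,-1],"spin":0}]'
python3 -m inch '[{"travel":[0.1,0.1,0],"spin":0},{"travel":[0.2,0.2,0],"spin":0},{"travel":[0.3,0.3,0],"spin":0},{"travel":[0.4,0.4,0],"spin":0},{"travel":[0.5,0.5,0],"spin":0},{"travel":[0.6,0.6,0],"spin":0},{"travel":[0.7,0.7,0],"spin":0},{"travel":[0.8,0.8,0],"spin":0},{"travel":[0.9,0.9,0],"spin":0},{"travel":[1,1,0],"spin":0}]'
python3 - <<'E'
from h import *
c=arm.get_image("side")[:,:,::-1];cv2.imwrite("pics/final.png",c)
E
```

```text
t: 93.6
eef_pos: [0.469, 0.3841, 0.0903]
ee_rot: [0.0, 0.085, 0.996, 0.0]
force: [0.8, 0.5, 0.0]
grip_width: 0.002
grip_force: 0.0
t: 94.85
eef_pos: [0.469, 0.3841, 0.0655]
ee_rot: [0.0, 0.085, 0.996, 0.0]
force: [-3.6, -1.7, 7.4]
grip_width: 0.004
grip_force: 3.8
t: 96.1
eef_pos: [0.4691, 0.3841, 0.0642]
ee_rot: [0.0, 0.085, 0.996, 0.0]
force: [-6.5, -4.1, 17.9]
grip_width: 0.007
grip_force: 9.1
t: 97.35
eef_pos: [0.4689, 0.384, 0.1635]
ee_rot: [-0.0, 0.085, 0.996, -0.0]
force: [-0.1, -0.8, 0.5]
grip_width: 0.007
grip_force: 0.0
t: 98.6
eef_pos: [0.3867, 0.5003, 0.1628]
ee_rot: [0.0, 0.085, 0.996, 0.0]
force: [-0.1, 0.2, -0.7]
grip_width: 0.004
grip_force: 0.0
```

View pics/final.png

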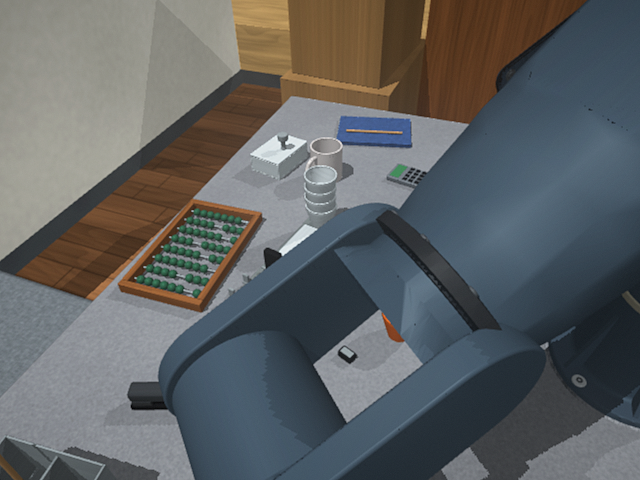

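The picture shows the stack intact at (320,195) and the tab home at (272,257). The arm is clear of everything, so I'm handing in.

```bash
python3 -c "
from plant import arm
print(arm.job_done())"
```

```text
the job is handed in; nothing more can be done
None
```

I handed the job in at about 99 s: the three loose cups are nested in the seat cup, both readings were taken in order with each pull held at least 2.5 s, and the tab is home; the pointer was level with each clip to about 1 mm by eye, and I did not check on camera that the plunger came back up.

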